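# Set up a paint job: draw a board from the stack, mix the paint jars

## Task

First draw the tall green board out of the stack leaning in the rack, without toppling the other panels, and stand it in the painting rest, leaning on its back behind the lip. Then mix each paint jar that is there, in the order of the coats (grey, white, red, yellow): hold it upright and centred on the mixer's pad, press the pad fully down and keep it down for a second. Finish with the board in the rest and all the jars standing upright on the blue mat, and leave everything else where it is.

Things in the scene. Friction and masses are not known exactly. Their poses are not given: they have to be found in the camera images.
- rack: fixed rack: a black rubber base 160 x 190 x 6 mm with a low plywood wall 80 mm tall, 170 mm wide, leaning 0.26 rad back towards its -x; four panels lean on the wall's +x side, one in front of the other. Origin: centre of the base's underside; x away from the robot, y to its left, z up when its yaw is 0
- board_center (a point): centre of the green board, 9 mm thick (its x), 90 mm wide (its y), 170 mm tall (its z, up when it stands), about 100 g. It leans in the stack at 0.26 rad (top towards rack -x), in any place of the four, and its top end stands at least 60 mm above the other panels
- panel_a_center (a point): centre of the dark wood panel of the stack, 9 x 100 x 106 mm (thick x, wide y, tall z)
- panel_b_center (a point): centre of the silver panel of the stack, 9 x 84 x 100 mm, axes likewise
- panel_c_center (a point): centre of the pale plywood panel of the stack, 9 x 94 x 94 mm, axes likewise
- rest: fixed wooden painting rest, base 130 x 130 x 6 mm (reaching from x -50 to +80 mm), a back 110 mm wide and 100 mm tall that leans 0.26 rad towards its -x, and in front of it a lip 12 mm high. The free ledge between back and lip is 34 mm deep: x from -30 to +4 mm, 6 mm above the table. Origin: on the table, 30 mm in front (+x) of the foot of the back; x away from the robot, y to its left, z up when its yaw is 0
- rest_ledge (a point): the middle of the line where the back's face meets the ledge. The board stands with its back lower edge near this line, or up to 20 mm (+x) in front of it, leaning on the back
- mixer: fixed grey touch mixer, 150 x 125 x 74 mm, with a round sprung rubber pad (orange centre) on top. Origin: centre of its underside
- pad_top (a point): centre of the pad's top face (pad 60 mm across), 90 mm above the table when up; it moves with the pad
- pad (a joint): how far the pad is pressed down, m: 0 up, 0.010 at its stop (fully down). Sprung: 4 N to start, about 10 N at the stop; a jar's own weight does not press it
- mat: fixed blue drip mat, 270 (its x) x 120 (its y) x 2 mm. Origin: centre of its underside
- jar_grey_center (a point): centre (half-way up) of the closed grey paint jar, a cylinder 52 mm across and 56 mm tall, heavy at the bottom, with a black lid with a grey disc, about 180 g; its z is up. May be absent (None)
- jar_white_center (a point): centre (half-way up) of the closed white paint jar, a cylinder 52 mm across and 56 mm tall, heavy at the bottom, with a black lid with a white disc, about 180 g; its z is up. May be absent (None)
- jar_red_center (a point): centre (half-way up) of the closed red paint jar, a cylinder 52 mm across and 56 mm tall, heavy at the bottom, with a black lid with a red disc, about 180 g; its z is up. May be absent (None)
- jar_yellow_center (a point): centre (half-way up) of the closed yellow paint jar, a cylinder 52 mm across and 56 mm tall, heavy at the bottom, with a black lid with a yellow disc, about 180 g; its z is up. May be absent (None)
- screwdriver: bystander, to be left alone: screwdriver, 190 mm long, lying along its x
- wrench: bystander, to be left alone: wrench, 160 mm, lying along its x
- brush: bystander, to be left alone: brush, 170 mm, lying along its x
- tape: bystander, to be left alone: roll of yellow tape, 90 mm across, 24 mm high; origin under its middle
- oil: bystander, to be left alone: green bottle, 64 mm across, 150 mm high; origin under its middle
- tin: bystander, to be left alone: small steel tin, 60 mm across, 50 mm high; origin under its middle
Not all that is in view belongs to the job. Of the things like the part that bears jar_yellow_center, leave any that is pink; of the rest the smaller one is meant.

How it is judged:
On the way, in this order (a step that is already met when the one before it is completed fails the run):
1. the green board stands in the painting rest, leaning on its back, let go (z of board_center in the frame of rest between 0.075 and 0.098 m and y of board_center in the frame of rest between -0.03 and 0.03 m and x of board_center in the frame of rest between -0.062 and -0.028 m and angle between board_center's own z axis and vertical between 0.1 and 0.55 rad and angle between the y axis of board_center and the y axis of rest, either way round below 0.25 rad and contact force between board and the fingers below 0.1 N), for 0.3 s.
2. the grey jar, upright on the mixer's pad, has pressed it fully down and held it there (z of jar_grey_center in the frame of mixer between 0.102 and 0.1095 m and horizontal distance between jar_grey_center and pad_top below 0.015 m and angle between jar_grey_center's own z axis and vertical below 0.2 rad and z of jar_grey_center in the frame of pad_top between 0.021 and 0.035 m), for 0.5 s.
3. the white jar, upright on the mixer's pad, has pressed it fully down and held it there (z of jar_white_center in the frame of mixer between 0.102 and 0.1095 m and horizontal distance between jar_white_center and pad_top below 0.015 m and angle between jar_white_center's own z axis and vertical below 0.2 rad and z of jar_white_center in the frame of pad_top between 0.021 and 0.035 m), for 0.5 s.
4. the red jar, upright on the mixer's pad, has pressed it fully down and held it there (z of jar_red_center in the frame of mixer between 0.102 and 0.1095 m and horizontal distance between jar_red_center and pad_top below 0.015 m and angle between jar_red_center's own z axis and vertical below 0.2 rad and z of jar_red_center in the frame of pad_top between 0.021 and 0.035 m), for 0.5 s.
5. the yellow jar, upright on the mixer's pad, has pressed it fully down and held it there (z of jar_yellow_center in the frame of mixer between 0.102 and 0.1095 m and horizontal distance between jar_yellow_center and pad_top below 0.015 m and angle between jar_yellow_center's own z axis and vertical below 0.2 rad and z of jar_yellow_center in the frame of pad_top between 0.021 and 0.035 m), for 0.5 s.
At the end, for the whole second after the job is handed in: Board leaning 0.1-0.55 rad in the rest, foot behind the lip, within 30 mm sideways and 0.25 rad of square; each jar present upright with its centre over the mat; other panels still leaning (0.05-0.6 rad) within 50 mm of where they were; all at rest, let go (all of step 1 and linear speed of each of board, jar_grey, jar_white, jar_red, jar_yellow below 0.02 m/s and x of jar_grey_center in the frame of mat between -0.135 and 0.135 m and y of jar_grey_center in the frame of mat between -0.06 and 0.06 m and height (world z) of jar_grey_center between 0.024 and 0.037 m and angle between each of jar_grey_center, jar_white_center, jar_red_center, jar_yellow_center's own z axis and vertical below 0.15 rad and contact force between each of jar_grey, jar_white, jar_red, jar_yellow and the fingers below 0.1 N and x of jar_white_center in the frame of mat between -0.135 and 0.135 m and y of jar_white_center in the frame of mat between -0.06 and 0.06 m and height (world z) of jar_white_center between 0.024 and 0.037 m and x of jar_red_center in the frame of mat between -0.135 and 0.135 m and y of jar_red_center in the frame of mat between -0.06 and 0.06 m and height (world z) of jar_red_center between 0.024 and 0.037 m and x of jar_yellow_center in the frame of mat between -0.135 and 0.135 m and y of jar_yellow_center in the frame of mat between -0.06 and 0.06 m and height (world z) of jar_yellow_center between 0.024 and 0.037 m and angle between panel_a_center's own z axis and vertical between 0.05 and 0.6 rad and distance of each of panel_a_center, panel_b_center, panel_c_center from where it was at the start of the episode below 0.05 m and angle between panel_b_center's own z axis and vertical between 0.05 and 0.6 rad and angle between panel_c_center's own z axis and vertical between 0.05 and 0.6 rad); the robot touches nothing.
It fails at once if another panel of the stack topples or is pulled out (leans over 0.7 rad or is moved 50 mm) (angle between any of panel_a_center, panel_b_center, panel_c_center's own z axis and vertical above 0.7 rad or distance of any of panel_a_center, panel_b_center, panel_c_center from where it was at the start of the episode above 0.05 m).
It fails at once if a bystander (tools, tape, bottle, tin) is moved by more than 40 mm (distance of any of screwdriver, wrench, brush, tape, oil, tin from where it was at the start of the episode above 0.04 m).
Of jar_grey, jar_white, jar_red, jar_yellow only 3 to 4 are there at a start; the rules pass over those that are not, and their reading is None.
At some moment in a run one of jar_grey, jar_white, jar_red, jar_yellow may be knocked a few centimetres aside while the robot is not near it.
It also fails if it takes over 210 s, if anything falls off the work surface, if the arm or the gripper's body presses on something with over 40 N, if the wrist force passes 120 N, or if a joint passes its speed limit or range.

## Robot

A 7-joint arm with a two-finger parallel gripper is mounted at the origin on the work surface. World frame = base frame: x ahead of the robot, y to its left, z up, the work surface at z = 0. Lengths are in m, angles in rad, forces in N, time in s.
With the tool pointing down it reaches from about 0.4 to 0.85 m from the base axis. Payload 4.5 kg.
Tool frame: the origin (TCP) lies between the finger pads; the fingertips stand 25 mm ahead of it and the grasp point (between the pads) lies 6 mm ahead of it (r.tips_ahead is the distance from the TCP to the fingertips, in m); z points along the fingers, y is the direction in which the jaws open and shut (so a half turn about z gives the same grasp; the last joint's range is limited). The gripper opens to 88 mm and grips with 3 to 60 N. Pads are 18 mm wide; open, the fingers measure 123 mm over their backs; the gripper's body (75 mm by 187 mm) begins 45 mm behind the grasp point.
Start: joints at [-1.141, 0.689, -0.195, 1.565, 0.157, 0.902, -0.215], TCP at [0.241, 0.577, 0.264] pointing down, gripper open.
Joint ranges: [-3.01, 3.01], [-0.46, 2.08], [-1.47, 1.51], [0.13, 2.56], [-1, 4.14], [0.04, 2.09], [-2.66, 2.66]. Speed limits (rad/s): [2.57, 2.57, 3.14, 3.14, 3.14, 3.14, 3.14].

## Interface

Orientations are given as a unit quaternion [x, y, z, w].
In Python, from plant import r, imaging gives the robot as it stands.
- The arm moves only by the tool send_rows, never from a script. Its argument "moves" is one flat list of numbers, 6 for each row, row after row: the shift along the tool's x, y, z in m, then the turn, a rotation vector about the tool's x, y, z in degrees. A call has exactly 5 rows; each row is the pose to reach, as a shift and turn from the pose measured when the call began, along the tool's axes at that moment; what a row does not reach only later rows make up. A row lasts 1/12 s, in which the tool goes at most 41.7 mm and 7.16 degrees, less where a joint would pass 70% of its speed; a pose out of reach is approached as far as the arm can. A call with a gripper value outside its range is refused whole. "claw" is the closure, from -1 (fully open) to 1 (shut), so that 0 is half open, set as the call begins (left out, the last holds). The fingers move at their own pace and stop on an object; "grip_force" is the grip in N (left out, the last holds). Time passes only in rows, so rows that repeat a pose let the fingers close, or fill a call up. It gives the time, the measured TCP pose, the force and the opening at its end, in the units of the state.
- r.get_state(): the state, without advancing time (a new reading comes with each control period).
- imaging.snapshot(name): name is "scene" or "top" or "wrist"; returns a dict with "image" (384x512x3 uint8, red, green, blue), "depth" (384x512 float32, m along the optical axis (not along the pixel's ray), 0 where there is no reading), "mtx" (3x3 intrinsics, pixels), "rvec" (rotation vector, rad) and "tvec" (3), from world to camera coordinates, as OpenCV has them. Camera axes: x right, y down, z forward; pixel columns grow to the right and rows downward; lengths in m; the calibration is good to about 2 mm. The wrist camera is an equidistant fisheye: a pixel r from the principal point sees the ray r / f radians off the axis. A picture is of the moment at which its call begins.
- r.finish_job(): hands the job in, once; it reports no verdict.
Trained networks look in a picture, given as the dict that the camera call returned (one of the last four; its "shot" number tells which), for a name from the list of things; names that differ only in an ending like _2 or _b are one class to them, and where a whole thing is asked for, a point or a joint stands for the part that bears it (a point fixed in the world has none). Each returns a list of dicts, best first, with "score" (0 to 1); they miss things now and then, are a little off and sometimes report something else, mostly with a low value. They report only what shows in the picture. A call takes as long as a camera call. They do not tell look-alikes from the thing itself.
- imaging.look_for(query, picture): "box" ([centre column, centre row, width, height] as shares, 0 to 1, of the picture: columns of its width, rows of its height, round what is visible of it).
- imaging.silhouettes(query, picture): "pixels" (384x512 bool, what is visible of it) and "box" ([centre column, centre row, width, height] as shares, 0 to 1, of the picture: columns of its width, rows of its height, round what is visible of it).
- imaging.pinpoint(query, picture): "point" ([column, row] as shares, 0 to 1, of the picture: columns of its width, rows of its height: a listed point, or the origin of a listed thing).
The state is a dict: "clock": time; "q": joint angles; "qd": joint speeds; "joint_torque": joint torques, N m; "tool_pos": TCP position; "eef_rot": TCP orientation; "contact_force": force on the tool from outside, world axes, zero at the start; "moment": the same for the moment, N m; "opening": opening from 0.0 (shut) to 1.0 (fully open).
Only numpy, scipy, OpenCV 4.12 (cv2) and the standard library are available. Lean on these libraries where they do the work, as an engineer would, in place of code of your own. Each camera call takes 0.05 s, during which the arm holds its last target.

## Working session

There is one attempt and no reset: what is moved stays moved. The work goes in short steps, Python scripts to look and compute and a tool call to move; the robot and the scene stay as the last step left them, time stands still between calls to the robot, and variables do not carry over. Pictures are saved under pics/ and viewed, and the job is handed in when it is done.

Besides the shell and the picture viewer there is one more tool, called by a JSON object that holds its "method" and its "body", one argument or row to a line. send_rows: Moves the arm, as the interface text tells. Its arguments: {"type":"object","properties":{"moves":{"type":"array"},"claw":{"type":"number"},"grip_force":{"type":"number"}},"required":["moves"]}

```bash
ls; mkdir -p pics; python3 - <<'E'
from plant import r, imaging
import cv2
print(r.get_state())
for n in ["scene","top","wrist"]:
    p=imaging.snapshot(n); cv2.imwrite(f"pics/{n}0.png",cv2.resize(p["image"][:,:,::-1],None,fx=1.5,fy=1.5))
    print(n,p["mtx"],p["rvec"],p["tvec"],p["shot"])
E
```

```text
pics
{'clock': 0.0, 'q': array([-1.14120177,  0.68998576, -0.19452221,  1.56634776,  0.15731044,
        0.90250745, -0.21510213]), 'qd': array([ 0.00157509, -0.00049354, -0.00038635,  0.00230856,  0.00173309,
        0.00087534,  0.00069164]), 'joint_torque': array([ 3.66324666e-04, -5.27564621e+01, -1.26685046e+00, -1.53432941e+01,
       -5.26287931e-02,  6.44934451e-03,  1.57463737e-04]), 'tool_pos': array([0.24077662, 0.576117  , 0.26290811]), 'eef_rot': array([ 1.96561151e-01,  9.80491129e-01, -9.20354873e-04, -1.13688460e-04]), 'contact_force': array([ 0.39324363, -0.18184204,  0.12629296]), 'moment': array([ 0.02340067,  0.04002989, -0.00384548]), 'opening': 1.0003335804885138}
scene [[385.95331222   0.         250.91033472]
 [  0.         385.95331222 188.55546749]
 [  0.           0.           1.        ]] [ 2.38532152  0.87180119 -0.28457147] [-0.41131107 -0.20425981  1.45560982] 1
top [[402.88614114   0.         253.7175408 ]
 [  0.         402.88614114 190.73313552]
 [  0.           0.           1.        ]] [ 2.09924847 -2.1573056   0.16816395] [0.03989152 0.50207171 1.05366628] 2
wrist [[297.31863964   0.         259.71569081]
 [  0.         297.31863964 189.94896772]
 [  0.           0.           1.        ]] [-2.39247633 -1.59288764 -0.24635818] [-0.62332093 -0.04091295  0.39048764] 3
```

View pics/scene0.png

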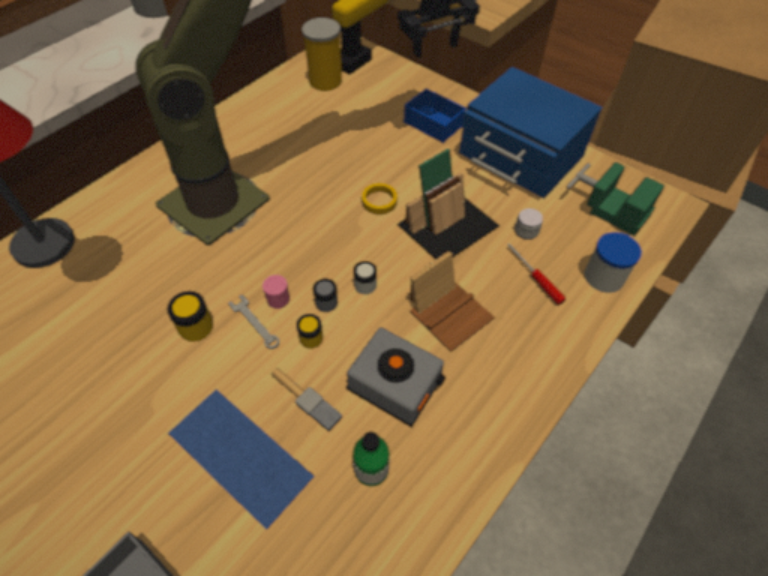

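View pics/top0.png

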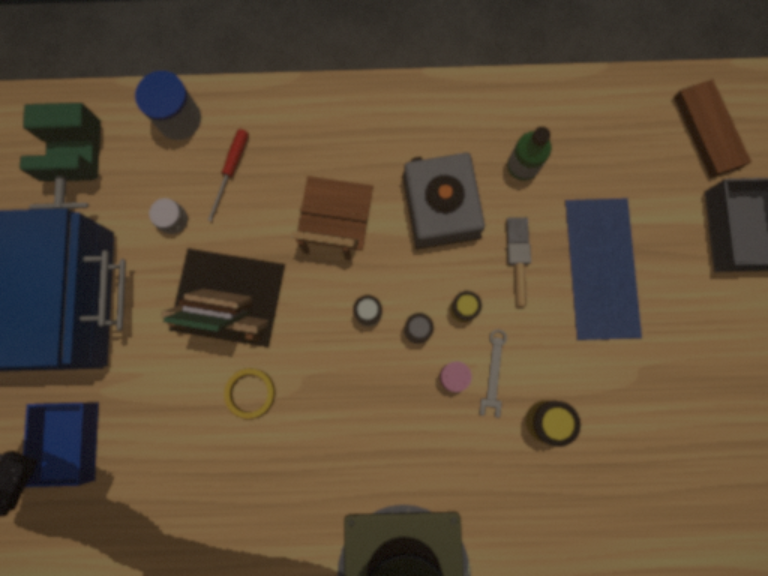

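View pics/wrist0.png

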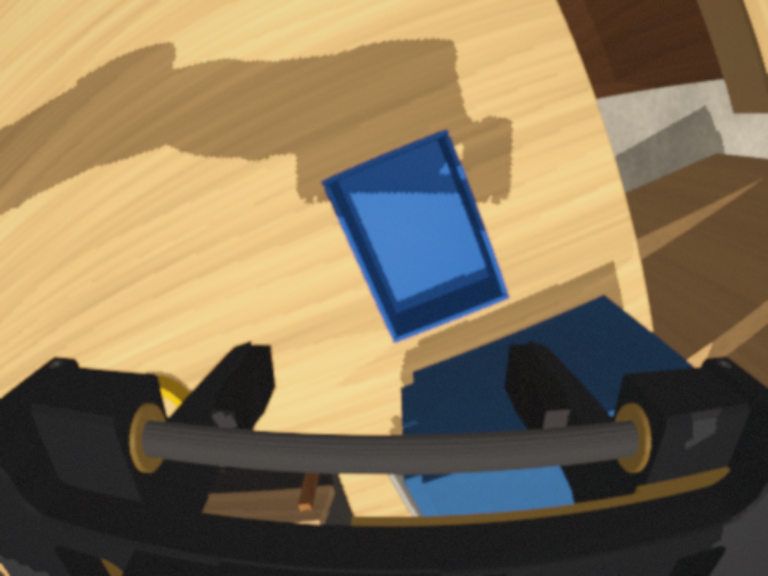

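The scene shows the grey, white and small yellow jars. The red jar isn't there, and pink and large yellow are decoys. In the top picture (512-scale) white is at about (245,206), grey (279,218), yellow (311,204), mixer pad (297,127), mat (401,179), rest (222,145) and rack (152,198).

```bash
cat > h.py <<'E'
import numpy as np, cv2
from plant import r, imaging
from scipy.spatial.transform import Rotation as R
np.set_printoptions(precision=4,suppress=True)
def Rt(p): return cv2.Rodrigues(np.array(p["rvec"],float))[0], np.array(p["tvec"],float).reshape(3)
def ray(p,u,v,fish=False):
    K=p["mtx"]; x=(u-K[0,2])/K[0,0]; y=(v-K[1,2])/K[1,1]
    if fish:
        th=np.hypot(x,y); s=np.where(th<1e-9,1,np.sin(th)/np.maximum(th,1e-9)); d=np.stack([x*s,y*s,np.cos(th)],-1)
    else: d=np.stack([x,y,np.ones_like(x)],-1)
    return d
def cloud(p,fish=False):
    v,u=np.mgrid[:384,:512].astype(float); d=ray(p,u,v,fish); z=p["depth"].astype(float)
    d=d/d[...,2:3]*z[...,None]; Rm,t=Rt(p); W=(d-t)@Rm; W[z<=0]=np.nan; return W
def cast(p,u,v,z,fish=False):
    d=ray(p,np.array(float(u)),np.array(float(v)),fish); Rm,t=Rt(p); o=-Rm.T@t; w=Rm.T@d; return o+w*(z-o[2])/w[2]
def proj(p,X):
    Rm,t=Rt(p); c=np.asarray(X)@Rm.T+t; K=p["mtx"]; return np.stack([K[0,0]*c[...,0]/c[...,2]+K[0,2],K[1,1]*c[...,1]/c[...,2]+K[1,2]],-1)
def tri(ps,uvs,fish=None):
    A=np.zeros((3,3));b=np.zeros(3)
    for i,(p,uv) in enumerate(zip(ps,uvs)):
        f=fish[i] if fish else False
        d=ray(p,np.array(float(uv[0])),np.array(float(uv[1])),f);Rm,t=Rt(p);o=-Rm.T@t;w=Rm.T@d;w/=np.linalg.norm(w)
        P=np.eye(3)-np.outer(w,w);A+=P;b+=P@o
    return np.linalg.solve(A,b)
E
python3 - <<'E'
from h import *
T=imaging.snapshot("top"); S=imaging.snapshot("scene")
for q in ["board_center","panel_a_center","panel_b_center","panel_c_center","rack","rest","rest_ledge","mixer","pad_top","mat","jar_grey_center","jar_white_center","jar_red_center","jar_yellow_center","screwdriver","wrench","brush","tape","oil","tin"]:
    a=imaging.pinpoint(q,T)[:3]; b=imaging.pinpoint(q,S)[:3]
    f=lambda L:[(round(d["point"][0]*512,1),round(d["point"][1]*384,1),round(d["score"],2)) for d in L]
    print(q,f(a),f(b), tri([T,S],[f(a)[0],f(b)[0]]) if a and b else None)
W=cloud(T); np.save("W.npy",W); np.save("I.npy",T["image"]);WS=cloud(S)
for n,(u,v) in dict(white=(245,206),grey=(279,218),yellow=(311,204),pad=(297,127),mat=(401,179),table=(350,100)).items(): print(n,W[v,u])
print(W[200:215,110:180].reshape(-1,3)[::100])
E
```

```text
board_center [(138.9, 210.6, 0.72)] [(291.4, 123.6, 0.98), (265.4, 258.1, 0.37)] [0.4506 0.3224 0.0988]
panel_a_center [] [(294.9, 135.9, 0.65)] None
panel_b_center [(144.0, 204.4, 0.5)] [] None
panel_c_center [(145.6, 195.1, 0.76)] [(298.2, 143.7, 0.58)] [0.4972 0.3192 0.034 ]
rack [(156.3, 195.9, 0.81)] [(298.6, 148.1, 0.79), (300.4, 138.3, 0.34)] [0.5022 0.2999 0.0258]
rest [(223.8, 148.0, 0.64), (346.3, 177.6, 0.39)] [(296.4, 203.7, 0.91)] [0.635  0.1102 0.0156]
rest_ledge [(219.9, 156.9, 0.6)] [] None
mixer [(289.0, 137.6, 0.7), (167.6, 264.2, 0.56)] [(263.6, 255.6, 0.72), (293.9, 135.9, 0.52)] [ 0.665  -0.0838 -0.0151]
pad_top [(299.1, 126.6, 0.69)] [(264.0, 241.3, 0.74), (243.2, 183.5, 0.6), (295.4, 203.8, 0.47)] [ 0.6656 -0.0975  0.0939]
mat [(403.3, 178.2, 0.76)] [(158.0, 303.4, 0.61), (250.9, 134.1, 0.24)] [ 0.5342 -0.3967  0.0011]
jar_grey_center [(282.6, 217.8, 0.85)] [(217.1, 195.4, 0.57)] [ 0.4297 -0.0459  0.0443]
jar_white_center [(243.4, 207.6, 0.74)] [(266.6, 241.6, 0.71), (244.5, 182.5, 0.57)] [ 0.5224  0.0849 -0.3494]
jar_red_center [(349.2, 111.0, 0.32)] [] None
j
[... 577 characters left out ...]
250.5, 133.6, 0.72)] [0.3137 0.2635 0.0046]
oil [(350.8, 107.9, 0.78)] [(248.6, 313.5, 0.93), (292.0, 127.3, 0.25)] [ 0.7457 -0.2591  0.0092]
tin [(114.5, 146.4, 0.85)] [(350.3, 155.1, 0.52)] [ 0.6534  0.4282 -0.0098]
white [0.4598 0.0504 0.0576]
grey [ 0.4251 -0.039   0.0585]
yellow [ 0.4603 -0.1256  0.0572]
pad [ 0.6644 -0.0943  0.0893]
mat [ 0.5321 -0.3909 -0.0004]
table [ 0.7296 -0.2365  0.105 ]
[[ 0.4953  0.4341 -0.0005]
 [ 0.4748  0.3193  0.0996]
 [ 0.4839  0.2625  0.0052]
 [ 0.4666  0.3425  0.1071]
 [ 0.4661  0.2729  0.0773]
 [ 0.4596  0.368   0.1068]
 [ 0.4552  0.2918  0.1046]
 [ 0.4556  0.4019  0.084 ]
 [ 0.4466  0.3135  0.1174]
 [ 0.454   0.2593  0.0186]
 [ 0.4335  0.3221  0.169 ]]
```

```bash
python3 - <<'E'
from h import *
W=np.load("W.npy");I=np.load("I.npy")
T=imaging.snapshot("top")
def show(name,box,s):
    x0,y0,x1,y1=box; cv2.imwrite(f"pics/{name}.png",cv2.resize(I[y0:y1,x0:x1,::-1],None,fx=s,fy=s,interpolation=cv2.INTER_CUBIC))
show("rackz",(100,155,200,240),7); show("restz",(185,105,265,185),7)
hsv=cv2.cvtColor(I,cv2.COLOR_RGB2HSV)
P=W.reshape(-1,3)
def sel(x0,x1,y0,y1,z0,z1):
    return P[(P[:,0]>x0)&(P[:,0]<x1)&(P[:,1]>y0)&(P[:,1]<y1)&(P[:,2]>z0)&(P[:,2]<z1)]
def rect(Q):
    c,(w,h),a=cv2.minAreaRect((Q[:,:2]*1000).astype(np.float32)); return np.array(c),w,h,a
g=sel(.35,.6,.22,.45,.12,.2); print("board>0.12",len(g),g.min(0),g.max(0))
top=g[g[:,2]>g[:,2].max()-0.012]; print(len(top),rect(top),np.polyfit(top[:,1],top[:,0],1))
# board plane fit points
c=g.mean(0);u,s,vt=np.linalg.svd(g-c);print("plane",c,s/np.sqrt(len(g)),vt)
print("mixer", rect(sel(.55,.8,-.2,0.02,.066,.08)),rect(sel(.55,.8,-.2,0.02,.084,.096)),sel(.55,.8,-.2,0.02,.084,.096).mean(0),sel(.55,.8,-.2,0.02,.084,.096)[:,2].max())
m=(hsv[...,0]>95)&(hsv[...,0]<130)&(hsv[...,1]>90); m[:,:370]=0;m[:,435:]=0
Q=W[m];Q=Q[~np.isnan(Q[:,0])];print("mat",rect(Q),Q.mean(0))
r_=sel(.52,.75,.03,.2,.06,.13);print("rest back",len(r_),r_.min(0),r_.max(0));t=r_[r_[:,2]>r_[:,2].max()-.012];print(rect(t),np.polyfit(t[:,1],t[:,0],1))
r_=sel(.52,.78,.03,.2,.004,.05);print("rest base",rect(r_))
l=sel(.60,.68,.03,.2,.013,.025);print("lip",len(l),rect(l))
for n,b in dict(white=(.40,.52,0,.1),grey=(.37,.48,-.09,.01),yellow=(.4,.52,-.18,-.08)).items():
    q=sel(*b,.045,.08);print(n,len(q),cv2.minEnclosingCircle((q[:,:2]*1000).astype(np.float32)),q.mean(0),np.median(q[:,2]))
E
```

```text
board>0.12 317 [0.4179 0.2829 0.1204] [0.4551 0.3723 0.1758]
165 (array([431.2543, 328.2825]), 88.21751403808594, 11.256874084472656, 78.96385192871094) [0.1961 0.3664]
plane [0.4356 0.3255 0.1568] [0.0272 0.0177 0.0024] [[ 0.1924  0.9807  0.0345]
 [-0.344   0.0344  0.9383]
 [-0.9191  0.1924 -0.344 ]]
mixer (array([663.1285, -92.4959]), 149.59324645996094, 124.82442474365234, 7.6146464347839355) (array([663.9512, -93.1   ]), 56.55450439453125, 58.664161682128906, 87.59564208984375) [ 0.6633 -0.0926  0.0893] 0.09429181042933
mat (array([ 529.0604, -399.4387]), 107.45252990722656, 240.9920654296875, 84.38628387451172) [ 0.5171 -0.4094  0.0012]
rest back 264 [0.5617 0.0707 0.0604] [0.6022 0.1799 0.1063]
(array([582.0461, 125.9316]), 110.41413116455078, 12.546313285827637, 79.91019439697266) [0.1804 0.5589]
rest base (array([648.1025, 113.8593]), 253.6695098876953, 167.48684692382812, 0.06183931231498718)
lip 203 (array([636.582 , 115.2938]), 129.0469970703125, 58.41990661621094, 79.98677062988281)
white 309 ((461.3778991699219, 52.0685920715332), 26.41121482849121) [0.4609 0.052  0.056 ] 0.056042376350515684
grey 313 ((426.6980895996094, -38.90235137939453), 26.43922233581543) [ 0.4264 -0.0387  0.0558] 0.05590772044790323
yellow 308 ((463.62860107421875, -125.62291717529297), 26.381011962890625) [ 0.4633 -0.125   0.0559] 0.05597819940031174
```

```bash
python3 - <<'E'
import cv2
import numpy as np
a=cv2.imread("pics/rackz.png");b=cv2.imread("pics/restz.png");print(a.shape,b.shape)
h=420;b=cv2.resize(b,(380,380));a=cv2.resize(a,(420,357))
o=np.zeros((400,800,3),np.uint8);o[:357,:420]=a;o[:380,420:]=b;cv2.imwrite("pics/zz.png",o)
E
```

```text
(595, 700, 3) (560, 560, 3)
```

View pics/zz.png

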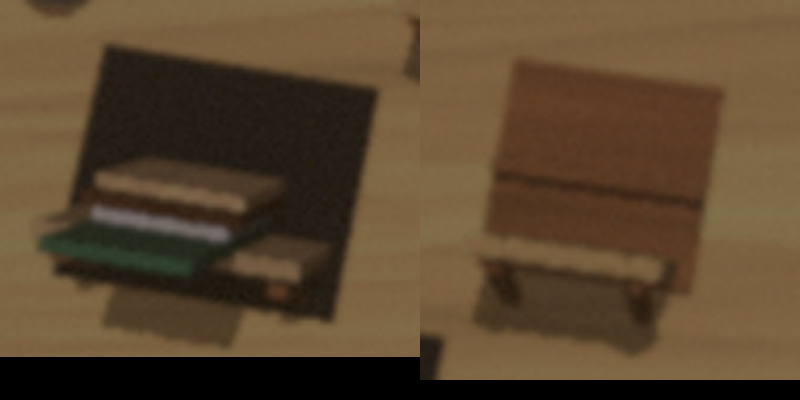

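```bash
cat >> h.py <<'E'
def pose():
    s=r.get_state(); return np.array(s["tool_pos"]),R.from_quat(s["eef_rot"])
def frame(z,y):
    z=np.array(z,float);z/=np.linalg.norm(z);y=np.array(y,float);y-=z*(y@z);y/=np.linalg.norm(y);return R.from_matrix(np.stack([np.cross(y,z),y,z],1))
def plan(p1,R1,grasp=True,n=None,vmax=36,wmax=6.5):
    """target: grasp point pos (6mm ahead of TCP) ; prints rel rows"""
    p0,R0=pose(); p1=np.array(p1,float)
    if grasp: p1=p1-R1.apply([0,0,.006])
    d=R0.inv().apply(p1-p0); w=np.degrees((R0.inv()*R1).as_rotvec())
    k=max(np.linalg.norm(d)*1000/vmax,np.linalg.norm(w)/wmax)
    print("total shift mm",(d*1000).round(1),"turn",w.round(2),"rows needed",round(k,1))
    N=max(5*int(np.ceil(k/5)),5) if n is None else n
    L=[]
    for i in range(1,6):
        f=min(i/N,1); L+=[*(d*f).round(4)]+[*(w*f).round(2)]
    print([float(x) for x in L]); print("q",r.get_state()["q"].round(2),"clock",r.get_state()["clock"])
yaw=-0.193; XR=np.array([np.cos(yaw),np.sin(yaw),0]); Z=np.array([0,0,1.])
def lean(th,X): return np.cos(th)*Z-np.sin(th)*X   # up axis of board
UP=lean(.26,XR); BN=np.cos(.26)*XR+np.sin(.26)*Z
RB=frame(-UP,BN); TOP=np.array([.431,.328,.1714])
E
python3 - <<'E'
from h import *
p=imaging.snapshot("wrist");Rm,t=Rt(p);p0,R0=pose();print("cam in tool",R0.inv().apply(-Rm.T@t-p0), (Rm@R0.as_matrix()))
print(RB.as_matrix()); plan(TOP+UP*.10,RB)
E
```

```text
cam in tool [ 0.0793 -0.001  -0.1209] [[-0.0004  1.     -0.0007]
 [-0.9529 -0.0006 -0.3033]
 [-0.3033  0.0005  0.9529]]
[[ 0.1918  0.9484  0.2523]
 [ 0.9814 -0.1854 -0.0493]
 [ 0.      0.2571 -0.9664]]
total shift mm [-244.6 -161.7  -10.1] turn [-12.49 -10.19  77.91] rows needed 12.2
[-0.0163, -0.0108, -0.0007, -0.83, -0.68, 5.19, -0.0326, -0.0216, -0.0013, -1.67, -1.36, 10.39, -0.0489, -0.0323, -0.002, -2.5, -2.04, 15.58, -0.0652, -0.0431, -0.0027, -3.33, -2.72, 20.78, -0.0815, -0.0539, -0.0034, -4.16, -3.4, 25.97]
q [-1.14  0.69 -0.19  1.57  0.16  0.9  -0.22] clock 2.35
```

{"method": "send_rows", "body": {
  "moves": [-0.016,-0.011,0,-0.8,-0.7,5.2,-0.033,-0.022,-0.001,-1.7,-1.4,10.4,-0.049,-0.032,-0.002,-2.5,-2.0,15.6,-0.065,-0.043,-0.003,-3.3,-2.7,20.8,-0.082,-0.054,-0.003,-4.2,-3.4,26],
  "claw": -1
}}

```text
clock: 2.77
tool_pos: [0.2962, 0.4947, 0.2671]
eef_rot: [0.414, 0.909, 0.031, 0.036]
contact_force: [-0.0, 1.0, -0.4]
opening: 1.003
```

```bash
python3 -c "
from h import *
plan(TOP+UP*.10,RB)"
```

```text
total shift mm [-192.9  -24.2   -1. ] turn [-8.24 -6.82 51.65] rows needed 8.1
[-0.0193, -0.0024, -0.0001, -0.82, -0.68, 5.16, -0.0386, -0.0048, -0.0002, -1.65, -1.36, 10.33, -0.0579, -0.0073, -0.0003, -2.47, -2.05, 15.49, -0.0772, -0.0097, -0.0004, -3.3, -2.73, 20.66, -0.0964, -0.0121, -0.0005, -4.12, -3.41, 25.82]
q [-1.14  0.59 -0.02  1.78  0.13  0.71 -0.53] clock 2.7667
```

{"method": "send_rows", "body": {
  "moves": [-0.019,-0.002,0,-0.8,-0.7,5.2,-0.039,-0.005,0,-1.6,-1.4,10.3,-0.058,-0.007,0,-2.5,-2.0,15.5,-0.077,-0.01,0,-3.3,-2.7,20.7,-0.096,-0.012,0,-4.1,-3.4,25.8]
}}

```text
clock: 3.18
tool_pos: [0.3503, 0.4135, 0.2702]
eef_rot: [0.607, 0.789, 0.058, 0.07]
contact_force: [0.6, 0.3, -0.7]
opening: 1.004
```

```bash
python3 -c "
from h import *
plan(TOP+UP*.10,RB)"
```

```text
total shift mm [-91.4  31.3   5.6] turn [-4.11 -3.4  25.6 ] rows needed 4.0
[-0.0183, 0.0063, 0.0011, -0.82, -0.68, 5.12, -0.0366, 0.0125, 0.0022, -1.64, -1.36, 10.24, -0.0548, 0.0188, 0.0034, -2.47, -2.04, 15.36, -0.0731, 0.0251, 0.0045, -3.29, -2.72, 20.48, -0.0914, 0.0313, 0.0056, -4.11, -3.4, 25.6]
q [-1.16  0.54  0.19  1.93  0.1   0.58 -0.82] clock 3.1833
```

{"method": "send_rows", "body": {
  "moves": [-0.018,0.006,0.001,-0.8,-0.7,5.1,-0.037,0.013,0.002,-1.6,-1.4,10.2,-0.055,0.019,0.003,-2.5,-2.0,15.4,-0.073,0.025,0.004,-3.3,-2.7,20.5,-0.091,0.031,0.006,-4.1,-3.4,25.6]
}}

```text
clock: 3.6
tool_pos: [0.4043, 0.333, 0.2738]
eef_rot: [0.767, 0.629, 0.083, 0.1]
contact_force: [-0.6, 0.1, -0.3]
opening: 1.003
```

```bash
python3 -c "
from h import *
plan(TOP+UP*.10,RB)
p=imaging.snapshot('wrist')
I=p['image'].copy();Wc=cloud(p,True)
cv2.imwrite('pics/w1.png',cv2.resize(I[:,:,::-1],None,fx=1.5,fy=1.5))
hsv=cv2.cvtColor(I,cv2.COLOR_RGB2HSV);m=(hsv[...,0]>50)&(hsv[...,0]<90)&(hsv[...,1]>80);Q=Wc[m];Q=Q[~np.isnan(Q[:,0])]
print(len(Q),Q.min(0),Q.max(0)) 
np.save('Wc.npy',Wc);np.save('Ic.npy',I)
"
```

```text
total shift mm [ 0.2 -0.1 -0.1] turn [ 0.03 -0.02 -0.25] rows needed 0.0
[0.0, -0.0, -0.0, 0.01, -0.0, -0.05, 0.0001, -0.0, -0.0, 0.01, -0.01, -0.1, 0.0001, -0.0001, -0.0001, 0.02, -0.01, -0.15, 0.0002, -0.0001, -0.0001, 0.03, -0.02, -0.2, 0.0002, -0.0001, -0.0001, 0.03, -0.02, -0.25]
q [-1.16  0.53  0.4   2.01  0.05  0.49 -1.07] clock 3.6
900 [0.4174 0.287  0.0059] [0.4817 0.3736 0.3567]
```

View pics/w1.png

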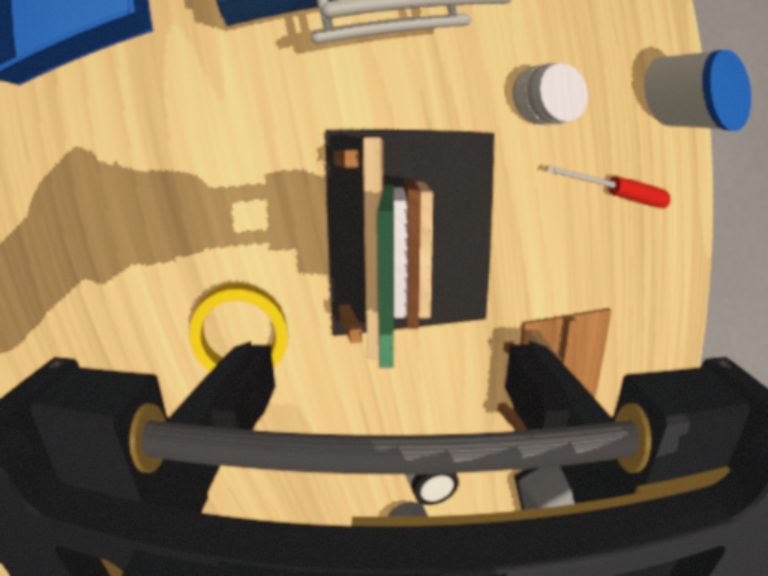

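The wrist picture shows the rack (330-490,130-335). From the wall out, the order is green, silver, dark, pale. The green board (386,185-365) lies on the tool's centre line.

```bash
python3 -c "
from h import *
Wc=np.load('Wc.npy');I=np.load('Ic.npy')
hsv=cv2.cvtColor(I,cv2.COLOR_RGB2HSV);m=(hsv[...,0]>50)&(hsv[...,0]<90)&(hsv[...,1]>80);Q=Wc[m];Q=Q[~np.isnan(Q[:,0])]
Q=Q[(Q[:,2]<.2)&(Q[:,2]>.03)]
L=RB.inv().apply(Q-TOP); 
for lo,hi in [(-.02,-.005),(-.005,.003),(.003,.01),(.01,.03),(.03,.06)]:
    q=L[(L[:,2]>lo)&(L[:,2]<hi)]; print(lo,len(q), (np.percentile(q,[5,50,95],axis=0)*1000).round(1).tolist() if len(q) else '')
t=L[abs(L[:,2])<.004]; print(np.polyfit(t[:,0],t[:,1],1), cv2.minAreaRect((t[:,:2]*1000).astype(np.float32)))
"
```

```text
-0.02 0 
-0.005 803 [[-37.2, -5.8, -1.4], [5.7, -3.0, -0.5], [42.0, -0.4, 0.6]]
0.003 10 [[45.3, -5.4, 3.1], [45.4, -3.0, 7.7], [45.5, -0.6, 8.6]]
0.01 21 [[45.3, -5.2, 14.0], [45.4, -2.7, 19.9], [45.6, -0.2, 27.2]]
0.03 23 [[45.5, -4.7, 32.7], [45.6, -2.8, 41.3], [45.7, -0.1, 56.8]]
[ 0.0001 -0.0031] ((1.6520309448242188, -3.0948848724365234), (6.560767650604248, 87.7103271484375), 89.4615707397461)
```

```bash
cat >> h.py <<'E'
TOP=TOP+RB.apply([.001,-.003,0])
E
python3 -c "
from h import *
plan(TOP-UP*.028,RB,n=5)"
```

```text
total shift mm [  4.9  -5.7 127.3] turn [ 0.14  0.23 -0.7 ] rows needed 3.5
[0.001, -0.0011, 0.0255, 0.03, 0.05, -0.14, 0.002, -0.0023, 0.0509, 0.05, 0.09, -0.28, 0.003, -0.0034, 0.0764, 0.08, 0.14, -0.42, 0.004, -0.0045, 0.1018, 0.11, 0.19, -0.56, 0.0049, -0.0057, 0.1273, 0.14, 0.23, -0.7]
q [-1.16  0.53  0.4   2.02  0.05  0.49 -1.08] clock 3.65
```

{"method": "send_rows", "body": {
  "moves": [0.002,-0.003,0.025,0,0.1,-0.2,0.004,-0.005,0.055,0.1,0.1,-0.4,0.005,-0.006,0.085,0.1,0.2,-0.7,0.005,-0.006,0.105,0.1,0.2,-0.7,0.005,-0.006,0.115,0.1,0.2,-0.7]
}}

```text
clock: 4.07
tool_pos: [0.43, 0.3291, 0.1587]
eef_rot: [0.765, 0.631, 0.081, 0.1]
contact_force: [-0.6, -0.1, -0.5]
opening: 1.001
```

```bash
python3 -c "
from h import *
plan(TOP-UP*.028,RB,n=5)"
```

```text
total shift mm [ 0.2  1.4 10.1] turn [-0.09  0.15  0.12] rows needed 0.3
[0.0, 0.0003, 0.002, -0.02, 0.03, 0.02, 0.0001, 0.0006, 0.004, -0.03, 0.06, 0.05, 0.0001, 0.0009, 0.0061, -0.05, 0.09, 0.07, 0.0001, 0.0012, 0.0081, -0.07, 0.12, 0.1, 0.0002, 0.0014, 0.0101, -0.09, 0.15, 0.12]
q [-1.06  0.75  0.32  2.07  0.03  0.21 -1.05] clock 4.0667
```

{"method": "send_rows", "body": {
  "moves": [0,0,0.003,0,0,0,0,0.001,0.006,0,0.1,0.1,0,0.001,0.01,0,0.1,0.1,0,0.001,0.01,0,0.1,0.1,0,0.001,0.01,0,0.1,0.1]
}}

```text
clock: 4.48
tool_pos: [0.4336, 0.3288, 0.1501]
eef_rot: [0.765, 0.63, 0.082, 0.1]
contact_force: [0.1, -0.4, 1.0]
opening: 0.998
```

{"method": "send_rows", "body": {
  "moves": [0,0,0,0,0,0,0,0,0,0,0,0,0,0,0,0,0,0,0,0,0,0,0,0,0,0,0,0,0,0],
  "claw": 1,
  "grip_force": 25
}}

```text
clock: 4.9
tool_pos: [0.4336, 0.3289, 0.1502]
eef_rot: [0.765, 0.63, 0.082, 0.1]
contact_force: [-0.4, 0.1, -1.1]
opening: 0.643
```

{"method": "send_rows", "body": {
  "moves": [0,0,0,0,0,0,0,0,0,0,0,0,0,0,0,0,0,0,0,0,0,0,0,0,0,0,0,0,0,0]
}}

```text
clock: 5.32
tool_pos: [0.4336, 0.3288, 0.1502]
eef_rot: [0.765, 0.63, 0.082, 0.1]
contact_force: [-0.3, -0.0, -0.4]
opening: 0.271
```

```bash
python3 -c "
from h import *
plan(TOP-UP*.028,RB,n=5)
plan(TOP+UP*.022,RB,n=10)
print(r.get_state())"
```

```text
total shift mm [-0.3  0.2  0.9] turn [-0.05 -0.03  0.02] rows needed 0.0
[-0.0001, 0.0, 0.0002, -0.01, -0.01, 0.0, -0.0001, 0.0001, 0.0004, -0.02, -0.01, 0.01, -0.0002, 0.0001, 0.0005, -0.03, -0.02, 0.01, -0.0003, 0.0001, 0.0007, -0.04, -0.02, 0.01, -0.0003, 0.0002, 0.0009, -0.05, -0.03, 0.02]
q [-1.05  0.76  0.31  2.07  0.03  0.19 -1.05] clock 5.3167
total shift mm [ -0.3   0.1 -49.1] turn [-0.05 -0.03  0.02] rows needed 1.4
[-0.0, 0.0, -0.0049, -0.01, -0.0, 0.0, -0.0001, 0.0, -0.0098, -0.01, -0.01, 0.0, -0.0001, 0.0, -0.0147, -0.02, -0.01, 0.0, -0.0001, 0.0001, -0.0196, -0.02, -0.01, 0.01, -0.0001, 0.0001, -0.0245, -0.03, -0.02, 0.01]
q [-1.05  0.76  0.31  2.07  0.03  0.19 -1.05] clock 5.3167
{'clock': 5.3167, 'q': array([-1.0473,  0.7633,  0.3144,  2.0729,  0.026 ,  0.1932, -1.0492]), 'qd': array([-0.0002,  0.001 ,  0.0007,  0.0006, -0.0005, -0.    ,  0.    ]), 'joint_torque': array([ -0.0026, -45.9412,   5.62  ,  -6.8514,   0.1379,  -0.5463,
        -0.0199]), 'tool_pos': array([0.4336, 0.3288, 0.1502]), 'eef_rot': array([0.7654, 0.6305, 0.0823, 0.0996]), 'contact_force': array([-0.2527, -0.0417, -0.3777]), 'moment': array([-0.0408,  0.2802,  0.0488]), 'opening': 0.27054707894535074}
```

{"method": "send_rows", "body": {
  "moves": [0,0,0,0,0,0,0,0,0,0,0,0,0,0,0,0,0,0,0,0,0,0,0,0,0,0,0,0,0,0]
}}

```text
clock: 5.73
tool_pos: [0.4348, 0.3286, 0.1506]
eef_rot: [0.766, 0.63, 0.083, 0.1]
contact_force: [4.5, -1.0, -0.8]
opening: 0.097
```

{"method": "send_rows", "body": {
  "moves": [0,0,0,0,0,0,0,0,-0.002,0,0,0,0,0,-0.005,0,0,0,0,0,-0.008,0,0,0,0,0,-0.012,0,0,0]
}}

```text
clock: 6.15
tool_pos: [0.4317, 0.3291, 0.1624]
eef_rot: [0.766, 0.63, 0.083, 0.1]
contact_force: [2.8, -0.4, -2.3]
opening: 0.1
```

{"method": "send_rows", "body": {
  "moves": [0,0,-0.005,0,0,0,0,0,-0.01,0,0,0,0,0,-0.016,0,0,0,0,0,-0.022,0,0,0,0,0,-0.028,0,0,0]
}}

```text
clock: 6.57
tool_pos: [0.4244, 0.3306, 0.1902]
eef_rot: [0.766, 0.63, 0.083, 0.1]
contact_force: [2.8, 0.2, -2.7]
opening: 0.102
```

{"method": "send_rows", "body": {
  "moves": [0,0,-0.007,0,0,0,0,0,-0.014,0,0,0,0,0,-0.021,0,0,0,0,0,-0.028,0,0,0,0,0,-0.035,0,0,0]
}}

```text
clock: 6.98
tool_pos: [0.4151, 0.3323, 0.2247]
eef_rot: [0.765, 0.63, 0.083, 0.1]
contact_force: [3.1, -0.7, -1.5]
opening: 0.099
```

{"method": "send_rows", "body": {
  "moves": [0,0,-0.008,0,0,0,0,0,-0.016,0,0,0,0,0,-0.024,0,0,0,0,0,-0.032,0,0,0,0,0,-0.04,0,0,0]
}}

```text
clock: 7.4
tool_pos: [0.4044, 0.3343, 0.264]
eef_rot: [0.765, 0.63, 0.083, 0.1]
contact_force: [0.9, 0.3, -1.1]
opening: 0.102
```

```bash
python3 -c "
from h import *
p=imaging.snapshot('wrist')
cv2.imwrite('pics/w2.png',cv2.resize(p['image'][:,:,::-1],None,fx=1.5,fy=1.5))
p=imaging.snapshot('scene')
cv2.imwrite('pics/s2.png',cv2.resize(p['image'][60:240,200:400,::-1],None,fx=4,fy=3))
print(r.get_state()['q'])
"
```

```text
[-1.1614  0.5477  0.3917  2.0232  0.0479  0.466  -1.0707]
```

View pics/w2.png

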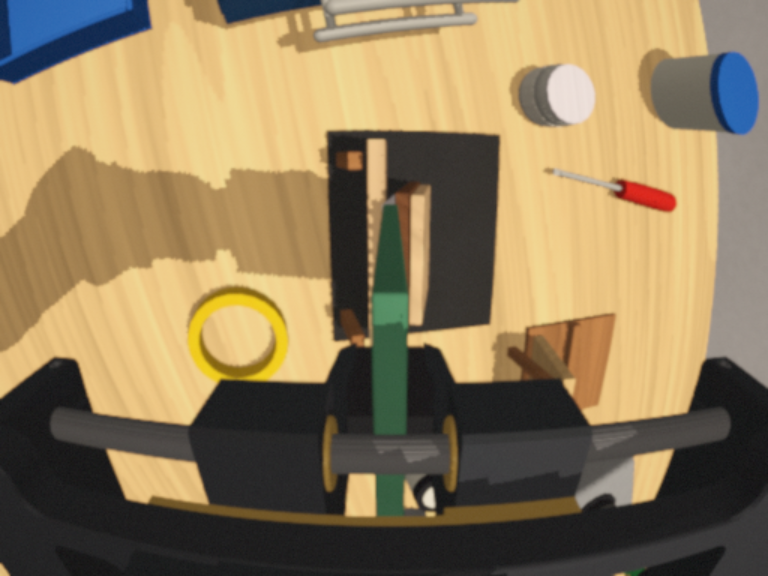

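View pics/s2.png

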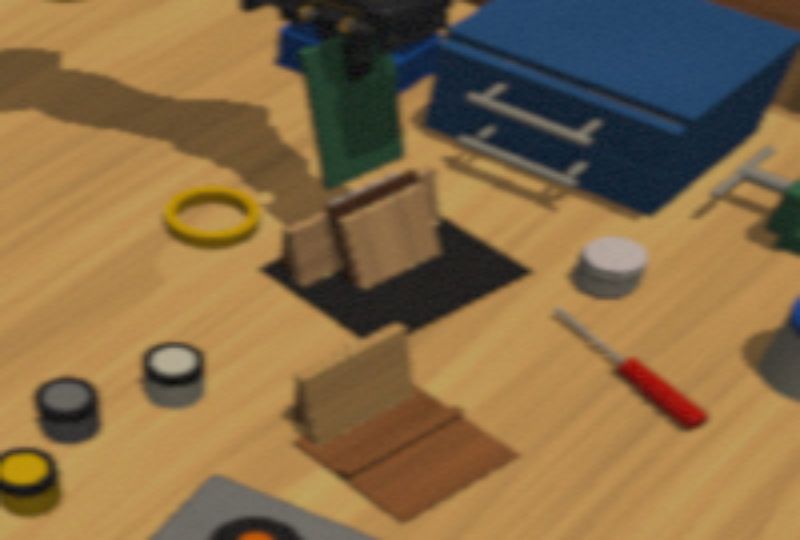

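```bash
python3 - <<'E'
from h import *
W=np.load("W.npy");P=W.reshape(-1,3);P=P[~np.isnan(P[:,0])]
yw=-0.177;X=np.array([np.cos(yw),np.sin(yw)]);Y=np.array([-np.sin(yw),np.cos(yw)])
o=np.array([.63,.115])
l=np.stack([(P[:,:2]-o)@X,(P[:,:2]-o)@Y,P[:,2]],1)
q=l[(abs(l[:,1])<.03)&(abs(l[:,0])<.13)]
for a in np.arange(-.07,.10,.004):
    s=q[(q[:,0]>=a)&(q[:,0]<a+.004)]
    if len(s): print(round(a+.002,3),len(s),np.percentile(s[:,2],[10,50,90])*1000)
b=l[(abs(l[:,0])<.2)&(abs(l[:,1])<.1)]
t=b[(b[:,2]>.09)]; print("back top y",t[:,1].min(),t[:,1].max(), "fit",np.polyfit(t[:,1],t[:,0],1))
s=b[(b[:,2]>.0035)&(b[:,2]<.03)&(b[:,0]>.0)]; print("base y",np.percentile(s[:,1],[0.5,99.5]),"x",np.percentile(s[:,0],[.5,99.5]))
E
python3 -c "
from h import *
plan(TOP+UP*.20,RB,n=5)"
```

```text
-0.068 29 [-2.8234 -0.8866  1.8059]
-0.064 28 [-3.3312 -0.5141  2.1358]
-0.06 28 [-3.4917  0.3479  3.3949]
-0.056 45 [ -2.6451   1.2144 100.5333]
-0.052 62 [ -1.4996  97.4682 101.6724]
-0.048 67 [ -0.7653  98.885  102.876 ]
-0.044 40 [ -1.3935   2.7869 102.5622]
-0.04 35 [-2.5606  0.4379  6.6769]
-0.036 27 [ 2.999   4.9357 31.647 ]
-0.032 3 [52.9094 59.1273 63.6356]
-0.028 2 [45.2999 46.6819 48.0639]
-0.024 3 [27.3475 29.3805 33.4127]
-0.02 6 [ 6.2637  9.9754 15.8493]
-0.016 27 [4.39   6.2542 8.7722]
-0.012 30 [2.9429 5.8531 8.6376]
-0.008 26 [2.8683 6.0785 8.9927]
-0.004 29 [3.8205 5.6486 7.8449]
0.0 27 [3.09   5.5768 7.3895]
0.004 31 [2.2862 5.8025 8.5992]
0.008 30 [3.0394 6.7514 8.9398]
0.012 25 [3.2694 5.7292 6.9573]
0.016 53 [ 4.8413 14.09   20.0976]
0.02 24 [15.4601 16.8445 19.5641]
0.024 30 [14.7687 17.0893 20.3164]
0.028 11 [13.7739 15.7953 16.9895]
0.032 20 [3.6852 5.4583 8.0857]
0.036 30 [2.1137 5.4636 8.8608]
0.04 30 [3.4375 5.5118 7.9193]
0.044 27 [3.8333 7.1765 9.1424]
0.048 26 [3.2046 5.8152 8.3379]
0.052 31 [2.9135 6.2289 7.4503]
0.056 27 [3.6924 6.3588 7.9511]
0.06 27 [3.5063 5.4397 8.0882]
0.064 27 [3.4988 6.3113 8.5681]
0.068 22 [4.2597 5.9435 7.713 ]
0.072 33 [3.2862 5.8096 9.0744]
0.076 25 [4.1621 5.4495 8.2053]
0.08 29 [2.5268 6.095  9.2178]
0.084 24 [2.3483 5.7053 8.3181]
0.088 28 [3.3399 6.2554 8.9912]
0.092 15 [3.1288 4.2305 5.5096]
0.096 26 [-2.5922  0.3128  1.9642]
0.1 25 [-2.4272 -0.229   1.0445]
back top y -0.05289431833812747 0.057527542958386045 fit [ 0.0059 -0.0498]
base y [-0.0901  0.0953] x [0.0004 0.1913]
total shift mm [  -0.4   -0.8 -109.1] turn [ 0.08 -0.19 -0.03] rows needed 3.0
[-0.0001, -0.0002, -0.0218, 0.02, -0.04, -0.01, -0.0002, -0.0003, -0.0436, 0.03, -0.07, -0.01, -0.0002, -0.0005, -0.0654, 0.05, -0.11, -0.02, -0.0003, -0.0007, -0.0872, 0.07, -0.15, -0.02, -0.0004, -0.0008, -0.1091, 0.08, -0.19, -0.03]
q [-1.16  0.55  0.39  2.02  0.05  0.47 -1.07] clock 7.5
```

{"method": "send_rows", "body": {
  "moves": [0,0,-0.01,0,0,0,0,0,-0.02,0,0,0,0,0,-0.03,0,0,0,0,0,-0.04,0,0,0,0,0,-0.05,0,0,0]
}}

```text
clock: 7.92
tool_pos: [0.3919, 0.3369, 0.313]
eef_rot: [0.765, 0.63, 0.084, 0.1]
contact_force: [-0.7, 0.3, -1.4]
opening: 0.1
```

```bash
cat >> h.py <<'E'
yr=-0.18; XS=np.array([np.cos(yr),np.sin(yr),0]); YS=np.array([-np.sin(yr),np.cos(yr),0])
REST=np.array([.63,.115,0])+.013*XS+.0023*YS
UPS=lean(.26,XS); RS=frame(-UPS,np.cos(.26)*XS+np.sin(.26)*Z)
GS=REST-.0562*XS+.1444*Z
E
python3 -c "
from h import *
print(REST,GS); plan(GS+Z*.08,RS,vmax=35)"
```

```text
[0.6432 0.1149 0.    ] [0.5879 0.125  0.1444]
total shift mm [-170.7  202.3  139.4] turn [ 0.06  0.06 -0.74] rows needed 8.5
[-0.0171, 0.0202, 0.0139, 0.01, 0.01, -0.07, -0.0341, 0.0405, 0.0279, 0.01, 0.01, -0.15, -0.0512, 0.0607, 0.0418, 0.02, 0.02, -0.22, -0.0683, 0.0809, 0.0557, 0.02, 0.02, -0.3, -0.0853, 0.1011, 0.0697, 0.03, 0.03, -0.37]
q [-1.22  0.46  0.42  1.98  0.07  0.6  -1.09] clock 7.9167
```

```bash
python3 -c "
from h import *
plan(GS+Z*.16,RS,n=10)"
```

```text
total shift mm [-170.5  222.9   62.1] turn [ 0.06  0.06 -0.74] rows needed 8.0
[-0.017, 0.0223, 0.0062, 0.01, 0.01, -0.07, -0.0341, 0.0446, 0.0124, 0.01, 0.01, -0.15, -0.0511, 0.0669, 0.0186, 0.02, 0.02, -0.22, -0.0682, 0.0892, 0.0248, 0.02, 0.02, -0.3, -0.0852, 0.1115, 0.031, 0.03, 0.03, -0.37]
q [-1.22  0.46  0.42  1.98  0.07  0.6  -1.09] clock 7.9167
```

{"method": "send_rows", "body": {
  "moves": [-0.015,0.02,0.005,0,0,-0.1,-0.034,0.045,0.012,0,0,-0.2,-0.051,0.067,0.019,0,0,-0.2,-0.068,0.089,0.025,0,0,-0.3,-0.085,0.111,0.031,0,0,-0.4]
}}

```text
clock: 8.33
tool_pos: [0.4892, 0.2302, 0.3112]
eef_rot: [0.763, 0.633, 0.083, 0.1]
contact_force: [-0.5, 0.3, -0.1]
opening: 0.099
```

```bash
python3 -c "
from h import *
plan(GS+Z*.09,RS,n=5)"
```

```text
total shift mm [-85.1  92.7  98.2] turn [ 0.02  0.1  -0.32] rows needed 4.4
[-0.017, 0.0185, 0.0196, 0.0, 0.02, -0.06, -0.0341, 0.0371, 0.0393, 0.01, 0.04, -0.13, -0.0511, 0.0556, 0.0589, 0.01, 0.06, -0.19, -0.0681, 0.0742, 0.0785, 0.02, 0.08, -0.26, -0.0851, 0.0927, 0.0982, 0.02, 0.1, -0.32]
q [-0.86  0.47  0.34  1.96  0.05  0.55 -0.79] clock 8.3333
```

{"method": "send_rows", "body": {
  "moves": [-0.017,0.019,0.018,0,0,-0.1,-0.036,0.04,0.038,0,0,-0.1,-0.056,0.062,0.06,0,0.1,-0.2,-0.073,0.081,0.082,0,0.1,-0.3,-0.083,0.091,0.096,0,0.1,-0.3]
}}

```text
clock: 8.75
tool_pos: [0.5861, 0.1235, 0.2404]
eef_rot: [0.763, 0.633, 0.082, 0.1]
contact_force: [0.8, 0.6, -0.9]
opening: 0.102
```

```bash
python3 -c "
from h import *
plan(GS+Z*.025,RS,n=5)
T=imaging.snapshot('top');S=imaging.snapshot('wrist');W=cloud(T);np.save('W2.npy',W)
cv2.imwrite('pics/t3.png',cv2.resize(T['image'][80:240,90:290,::-1],None,fx=4,fy=3.7))
cv2.imwrite('pics/w3.png',cv2.resize(S['image'][:,:,::-1],None,fx=1.5,fy=1.5))
Wc=cloud(S,True);I=S['image'];hsv=cv2.cvtColor(I,cv2.COLOR_RGB2HSV);m=(hsv[...,0]>50)&(hsv[...,0]<90)&(hsv[...,1]>80)
p0,R0=pose();Q=Wc[m];Q=Q[~np.isnan(Q[:,0])];L=R0.inv().apply(Q-p0)*1000;L=L[(abs(L[:,0])<60)&(abs(L[:,1])<30)]
for a in range(-40,160,20):
  s=L[(L[:,2]>a)&(L[:,2]<a+20)]
  if len(s):print(a,len(s),s.min(0),s.max(0))
print(L[:,2].max())
"
```

```text
total shift mm [  1.9 -16.8  62.9] turn [ 0.01  0.19 -0.25] rows needed 1.8
[0.0004, -0.0034, 0.0126, 0.0, 0.04, -0.05, 0.0008, -0.0067, 0.0252, 0.01, 0.08, -0.1, 0.0011, -0.0101, 0.0378, 0.01, 0.11, -0.15, 0.0015, -0.0135, 0.0504, 0.01, 0.15, -0.2, 0.0019, -0.0168, 0.0629, 0.01, 0.19, -0.25]
q [-0.48  0.62  0.21  1.91  0.02  0.4  -0.52] clock 8.75
-40 1488 [-31.7756  -3.9599 -21.8881] [ 42.7943   4.8721 -20.0002]
-20 1346 [-32.6121  -4.3443 -19.9988] [42.8367  4.9729 -0.1461]
0 187 [-1.3335 -2.8165  0.0737] [42.6979  6.0382 19.5773]
20 107 [41.4081 -2.7051 20.3437] [42.511   4.1987 39.6429]
40 80 [41.5029 -2.5119 40.4064] [42.1304  4.2842 59.9721]
60 52 [41.5121 -2.2138 60.299 ] [42.1714  3.7695 79.3413]
80 42 [41.5602 -2.3157 81.0915] [42.0075  4.1342 99.8795]
100 28 [ 41.6499  -1.9753 100.0006] [ 41.874    3.6139 116.5736]
120 21 [ 41.6614  -1.2734 120.0331] [ 41.9902   3.8513 134.2352]
140 3 [ 41.7361  -1.3281 140.2794] [ 41.7827   0.4291 140.652 ]
140.65195890964614
```

View pics/w3.png

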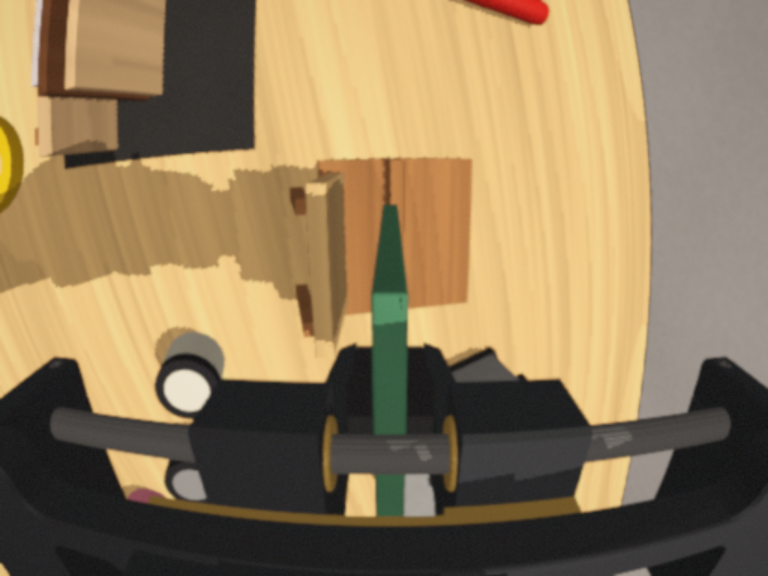

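View pics/t3.png

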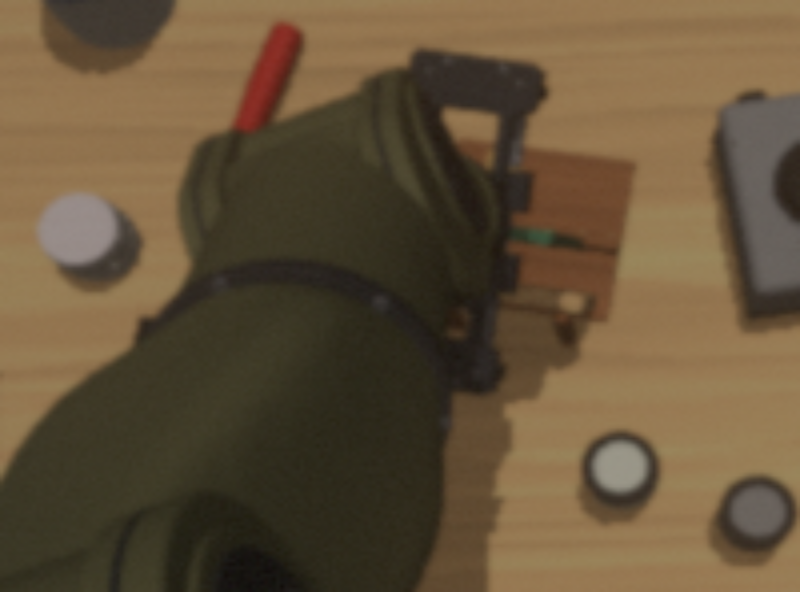

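{"method": "send_rows", "body": {
  "moves": [0.001,-0.003,0.01,0,0,-0.1,0.002,-0.007,0.022,0,0.1,-0.1,0.003,-0.011,0.038,0,0.1,-0.2,0.004,-0.015,0.052,0,0.2,-0.2,0.004,-0.017,0.06,0,0.2,-0.2]
}}

```text
clock: 9.27
tool_pos: [0.5834, 0.1287, 0.1761]
eef_rot: [0.762, 0.635, 0.081, 0.098]
contact_force: [-0.6, -1.4, -0.7]
opening: 0.101
```

```bash
python3 -c "
from h import *
GS=GS+.0027*YS
plan(GS+Z*.0,RS,n=5)
S=imaging.snapshot('wrist')
cv2.imwrite('pics/w4.png',cv2.resize(S['image'][50:306,100:400,::-1],None,fx=2.6,fy=2.3))
S=imaging.snapshot('scene')
cv2.imwrite('pics/s4.png',cv2.resize(S['image'][80:250,200:400,::-1],None,fx=4,fy=3.5))
"
```

```text
total shift mm [-0.1 -3.1 26. ] turn [-0.25  0.08 -0.01] rows needed 0.7
[-0.0, -0.0006, 0.0052, -0.05, 0.02, -0.0, -0.0, -0.0012, 0.0104, -0.1, 0.03, -0.01, -0.0001, -0.0018, 0.0156, -0.15, 0.05, -0.01, -0.0001, -0.0025, 0.0208, -0.2, 0.06, -0.01, -0.0001, -0.0031, 0.026, -0.25, 0.08, -0.01]
q [-0.48  0.72  0.19  1.96  0.01  0.25 -0.53] clock 9.2667
```

View pics/w4.png

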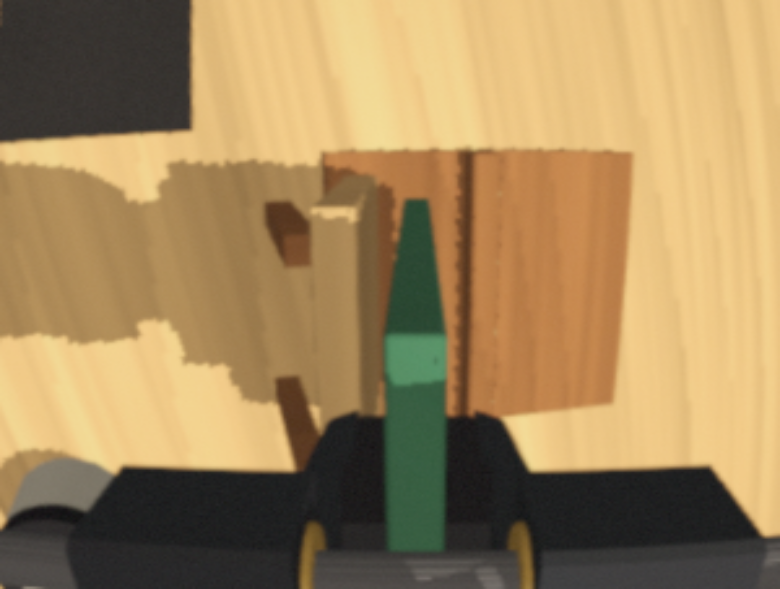

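View pics/s4.png

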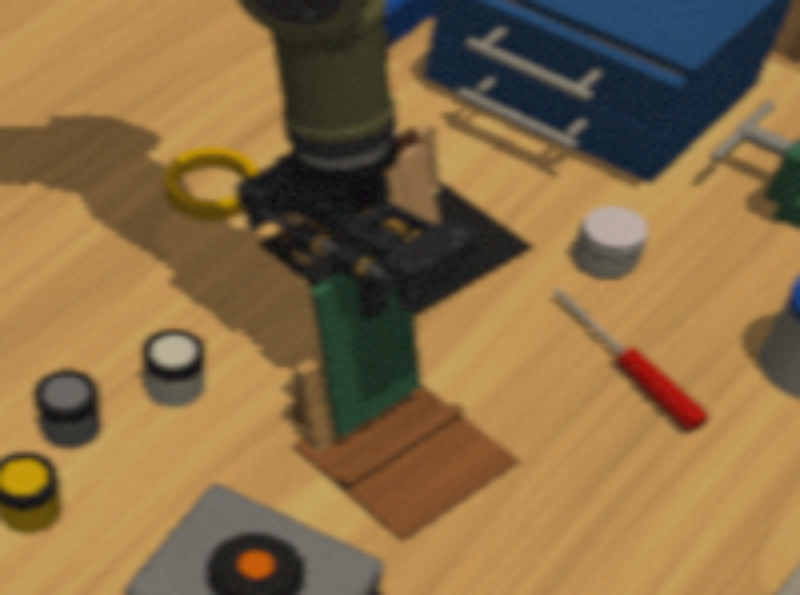

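The board's foot sits between back (345,300) and lip (462,300), a little nearer the back, as planned. I'll lower it until the force shows contact.

{"method": "send_rows", "body": {
  "moves": [0,-0.001,0.005,0,0,0,0,-0.001,0.01,-0.1,0,0,0,-0.002,0.015,-0.1,0,0,0,-0.002,0.019,-0.2,0.1,0,0,-0.003,0.022,-0.2,0.1,0]
}}

```text
clock: 9.78
tool_pos: [0.5863, 0.1274, 0.154]
eef_rot: [0.762, 0.635, 0.083, 0.099]
contact_force: [-0.1, 0.1, -0.7]
opening: 0.097
```

{"method": "send_rows", "body": {
  "moves": [0,0,0.001,0,0,0,0,0,0.002,0,0,0,0,0,0.003,0,0,0,0,0,0.003,0,0,0,0,0,0.003,0,0,0]
}}

```text
clock: 10.2
tool_pos: [0.5872, 0.1272, 0.1512]
eef_rot: [0.762, 0.635, 0.083, 0.099]
contact_force: [0.5, 0.3, -0.8]
opening: 0.1
```

```bash
python3 -c "
from h import *
plan(GS+.0027*YS,RS,n=5);print(r.get_state()['contact_force'])"
```

```text
total shift mm [ 0.7 -0.6  0.8] turn [-0.04  0.03 -0.06] rows needed 0.0
[0.0001, -0.0001, 0.0002, -0.01, 0.01, -0.01, 0.0003, -0.0003, 0.0003, -0.02, 0.01, -0.02, 0.0004, -0.0004, 0.0005, -0.02, 0.02, -0.04, 0.0005, -0.0005, 0.0007, -0.03, 0.02, -0.05, 0.0007, -0.0006, 0.0008, -0.04, 0.03, -0.06]
q [-0.47  0.77  0.19  1.97  0.01  0.19 -0.53] clock 10.2
[ 0.5479  0.3409 -0.8298]
```

No contact yet. I'll creep down.

{"method": "send_rows", "body": {
  "moves": [0,0,0.0005,0,0,0,0,0,0.001,0,0,0,0,0,0.0015,0,0,0,0,0,0.002,0,0,0,0,0,0.002,0,0,0]
}}

```text
clock: 10.62
tool_pos: [0.5876, 0.1272, 0.1506]
eef_rot: [0.762, 0.635, 0.083, 0.1]
contact_force: [-4.6, 0.9, 12.1]
opening: 0.101
```

{"method": "send_rows", "body": {
  "moves": [0,0,-0.0005,0,0,0,0,0,-0.0005,0,0,0,0,0,-0.0005,0,0,0,0,0,-0.0005,0,0,0,0,0,-0.0005,0,0,0]
}}

```text
clock: 11.03
tool_pos: [0.5874, 0.1272, 0.1508]
eef_rot: [0.762, 0.635, 0.083, 0.099]
contact_force: [0.4, 0.4, -1.6]
opening: 0.102
```

{"method": "send_rows", "body": {
  "moves": [0,0,0,0,0,0,0,0,0,0,0,0,0,0,0,0,0,0,0,0,0,0,0,0,0,0,0,0,0,0],
  "claw": 0.2
}}

```text
clock: 11.45
tool_pos: [0.5875, 0.1271, 0.1509]
eef_rot: [0.762, 0.635, 0.083, 0.099]
contact_force: [-0.1, 0.2, -0.3]
opening: 0.397
```

{"method": "send_rows", "body": {
  "moves": [0,0,0,0,0,0,0,0,0,0,0,0,0,0,0,0,0,0,0,0,0,0,0,0,0,0,0,0,0,0]
}}

```text
clock: 11.87
tool_pos: [0.5875, 0.1272, 0.1508]
eef_rot: [0.762, 0.635, 0.083, 0.099]
contact_force: [-0.2, 0.3, -0.5]
opening: 0.403
```

```bash
python3 -c "
from h import *
S=imaging.snapshot('wrist')
cv2.imwrite('pics/w5.png',cv2.resize(S['image'][50:384,100:400,::-1],None,fx=2.4,fy=1.8))
S=imaging.snapshot('scene')
cv2.imwrite('pics/s5.png',cv2.resize(S['image'][80:250,200:400,::-1],None,fx=4,fy=3.5))
"
```

```text
(no output)
```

View pics/w5.png

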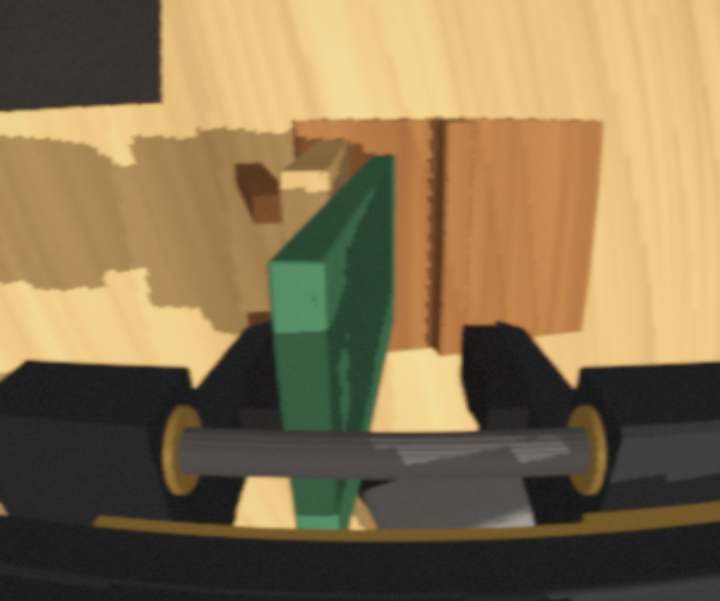

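View pics/s5.png

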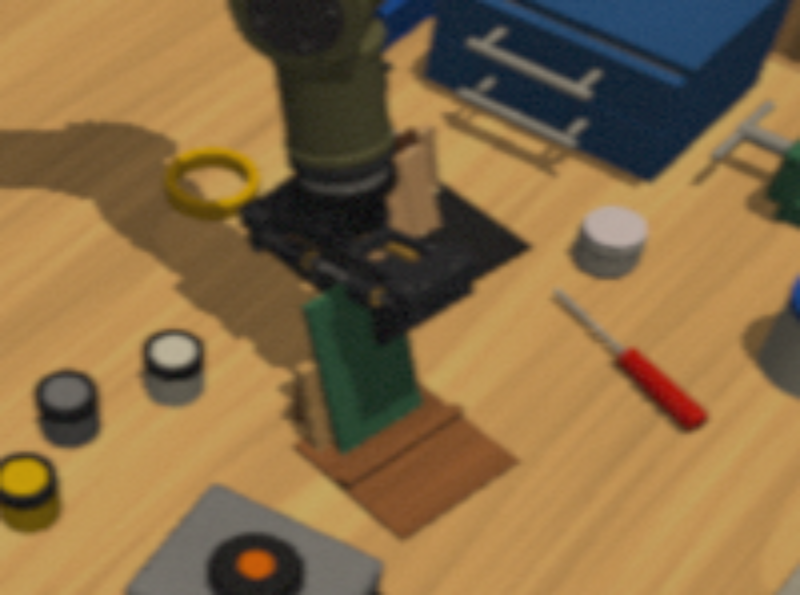

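The board's top (300,265) has fallen back near the rear finger. I'll open fully and retract along the tool axis.

{"method": "send_rows", "body": {
  "moves": [0,0,0,0,0,0,0,0,0,0,0,0,0,0,0,0,0,0,0,0,0,0,0,0,0,0,0,0,0,0],
  "claw": -1
}}

```text
clock: 12.38
tool_pos: [0.5875, 0.1271, 0.1509]
eef_rot: [0.762, 0.635, 0.083, 0.099]
contact_force: [-0.7, 0.5, 0.4]
opening: 0.755
```

{"method": "send_rows", "body": {
  "moves": [0,0,0,0,0,0,0,0,0,0,0,0,0,0,0,0,0,0,0,0,0,0,0,0,0,0,0,0,0,0]
}}

```text
clock: 12.8
tool_pos: [0.5875, 0.1271, 0.1508]
eef_rot: [0.762, 0.635, 0.083, 0.099]
contact_force: [0.5, -0.6, -0.1]
opening: 1.001
```

```bash
cat > bd.py <<'E'
from h import *
S=imaging.snapshot('wrist')
cv2.imwrite('pics/w6_%d.png'%S['shot'],cv2.resize(S['image'][:,:,::-1],None,fx=1.5,fy=1.5));print(S['shot'])
Wc=cloud(S,True);I=S['image'];hsv=cv2.cvtColor(I,cv2.COLOR_RGB2HSV);m=(hsv[...,0]>50)&(hsv[...,0]<90)&(hsv[...,1]>80)
Q=Wc[m];Q=Q[~np.isnan(Q[:,0])]-REST
L=np.stack([Q@XS,Q@YS,Q[:,2]],1)*1000
L=L[(abs(L[:,0])<130)&(abs(L[:,1])<90)&(L[:,2]<200)]
print(len(L),L.min(0),L.max(0))
for a in range(0,190,15):
  s=L[(L[:,2]>a)&(L[:,2]<a+15)]
  if len(s)>3: print(a,len(s),np.percentile(s,[2,50,98],axis=0).round(0).tolist())
E
python3 bd.py
```

```text
17
6740 [-81.029  -42.5186  16.9538] [-20.0081  46.8192 170.3395]
15 23 [[-29.0, 18.0, 17.0], [-24.0, 46.0, 24.0], [-20.0, 46.0, 30.0]]
30 207 [[-33.0, -33.0, 32.0], [-28.0, 13.0, 40.0], [-24.0, 46.0, 45.0]]
45 128 [[-39.0, -32.0, 50.0], [-32.0, 20.0, 53.0], [-31.0, 46.0, 59.0]]
60 236 [[-44.0, -33.0, 61.0], [-37.0, 13.0, 68.0], [-34.0, 46.0, 73.0]]
75 308 [[-49.0, -32.0, 76.0], [-43.0, 21.0, 83.0], [-40.0, 46.0, 90.0]]
90 371 [[-55.0, -33.0, 90.0], [-48.0, 14.0, 98.0], [-45.0, 46.0, 105.0]]
105 461 [[-60.0, -33.0, 105.0], [-54.0, 20.0, 113.0], [-50.0, 46.0, 120.0]]
120 565 [[-66.0, -25.0, 120.0], [-59.0, 24.0, 128.0], [-56.0, 46.0, 135.0]]
135 698 [[-71.0, -37.0, 135.0], [-64.0, 26.0, 143.0], [-61.0, 46.0, 150.0]]
150 963 [[-77.0, -33.0, 150.0], [-70.0, 30.0, 158.0], [-66.0, 47.0, 165.0]]
165 2780 [[-81.0, -29.0, 165.0], [-77.0, 23.0, 167.0], [-72.0, 46.0, 169.0]]
```

The board measures lean 0.34 rad, centre (-49, +2, 88) mm in the rest frame, all in range. Next I'll retract.

{"method": "send_rows", "body": {
  "moves": [0,0,-0.01,0,0,0,0,0,-0.025,0,0,0,0,0,-0.045,0,0,0,0,0,-0.07,0,0,0,0,0,-0.095,0,0,0]
}}

```text
clock: 13.27
tool_pos: [0.5628, 0.1314, 0.2439]
eef_rot: [0.762, 0.635, 0.083, 0.099]
contact_force: [-0.7, 0.6, 0.6]
opening: 0.998
```

```bash
python3 bd.py | head -3; python3 - <<'E'
from h import *
# current jar positions from top
T=imaging.snapshot("top");W=cloud(T);np.save("W3.npy",W)
P=W.reshape(-1,3)
for n,c in dict(white=(.461,.052),grey=(.4265,-.039),yellow=(.4635,-.1255)).items():
    q=P[(np.hypot(P[:,0]-c[0],P[:,1]-c[1])<.045)&(P[:,2]>.045)&(P[:,2]<.08)];print(n,len(q),cv2.minEnclosingCircle((q[:,:2]*1000).astype(np.float32)) if len(q) else '')
RD=frame([0,0,-1],[1,0,0])
for y in ([1,0,0],[0,1,0],[.7,.7,0],[.7,-.7,0]): plan([.4265,-.039,.16],frame([0,0,-1],y))
cv2.imwrite('pics/t6.png',cv2.resize(T['image'][:,:,::-1],None,fx=1.5,fy=1.5))
E
```

```text
18
2812 [-80.8369 -42.3952  27.516 ] [-22.5478  46.6422 169.9167]
15 18 [[-24.0, -33.0, 28.0], [-23.0, 4.0, 30.0], [-23.0, 46.0, 30.0]]
white 313 ((461.4090576171875, 51.88867950439453), 26.405128479003906)
grey 312 ((426.5545654296875, -38.978763580322266), 26.40227699279785)
yellow 306 ((463.9853210449219, -125.23487854003906), 26.207889556884766)
total shift mm [-193.5 -122.3   49.7] turn [ 15.2    1.14 -10.34] rows needed 6.5
[-0.0194, -0.0122, 0.005, 1.52, 0.11, -1.03, -0.0387, -0.0245, 0.0099, 3.04, 0.23, -2.07, -0.0581, -0.0367, 0.0149, 4.56, 0.34, -3.1, -0.0774, -0.0489, 0.0199, 6.08, 0.46, -4.14, -0.0968, -0.0612, 0.0249, 7.6, 0.57, -5.17]
q [-0.52  0.59  0.23  1.96  0.01  0.37 -0.54] clock 13.3667
total shift mm [-193.5 -122.3   49.7] turn [ 11.31  13.15 -99.74] rows needed 15.6
[-0.0097, -0.0061, 0.0025, 0.57, 0.66, -4.99, -0.0194, -0.0122, 0.005, 1.13, 1.32, -9.97, -0.029, -0.0183, 0.0075, 1.7, 1.97, -14.96, -0.0387, -0.0245, 0.0099, 2.26, 2.63, -19.95, -0.0484, -0.0306, 0.0124, 2.83, 3.29, -24.94]
q [-0.52  0.59  0.23  1.96  0.01  0.37 -0.54] clock 13.3667
total shift mm [-193.5 -122.3   49.7] turn [ 14.13   7.14 -55.06] rows needed 8.8
[-0.0194, -0.0122, 0.005, 1.41, 0.71, -5.51, -0.0387, -0.0245, 0.0099, 2.83, 1.43, -11.01, -0.0581, -0.0367, 0.0149, 4.24, 2.14, -16.52, -0.0774, -0.0489, 0.0199, 5.65, 2.85, -22.03, -0.0968, -0.0612, 0.0249, 7.06, 3.57, -27.53]
q [-0.52  0.59  0.23  1.96  0.01  0.37 -0.54] clock 13.3667
total shift mm [-193.5 -122.3   49.7] turn [14.68 -4.83 34.39] rows needed 6.5
[-0.0194, -0.0122, 0.005, 1.47, -0.48, 3.44, -0.0387, -0.0245, 0.0099, 2.94, -0.97, 6.88, -0.0581, -0.0367, 0.0149, 4.4, -1.45, 10.32, -0.0774, -0.0489, 0.0199, 5.87, -1.93, 13.76, -0.0968, -0.0612, 0.0249, 7.34, -2.41, 17.2]
q [-0.52  0.59  0.23  1.96  0.01  0.37 -0.54] clock 13.3667
```

View pics/t6.png

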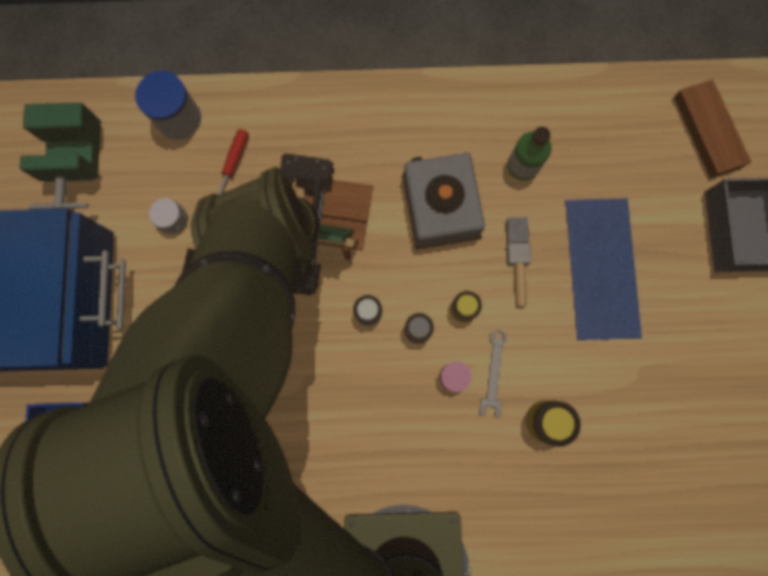

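Board stands in the rest and the jars are unmoved, so I'll go above the grey jar.

{"method": "send_rows", "body": {
  "moves": [-0.017,-0.01,0.001,1.5,0.1,-1,-0.037,-0.023,0.004,3,0.2,-2.1,-0.058,-0.036,0.01,4.6,0.3,-3.1,-0.077,-0.049,0.017,6.1,0.5,-4.1,-0.097,-0.061,0.025,7.6,0.6,-5.2]
}}

```text
clock: 13.78
tool_pos: [0.4947, 0.0457, 0.2061]
eef_rot: [0.736, 0.674, 0.043, 0.05]
contact_force: [0.5, 0.2, -1.2]
opening: 1.001
```

```bash
cat >> h.py <<'E'
def down(deg): a=np.radians(deg); return frame([0,0,-1],[np.cos(a),np.sin(a),0])
E
python3 -c "
from h import *
plan([.4265,-.039,.15],down(0),n=5)"
```

```text
total shift mm [-90.3 -66.5  42. ] turn [ 7.54  0.52 -5.06] rows needed 3.3
[-0.0181, -0.0133, 0.0084, 1.51, 0.1, -1.01, -0.0361, -0.0266, 0.0168, 3.02, 0.21, -2.03, -0.0542, -0.0399, 0.0252, 4.53, 0.31, -3.04, -0.0722, -0.0532, 0.0336, 6.04, 0.42, -4.05, -0.0903, -0.0665, 0.042, 7.54, 0.52, -5.06]
q [-0.25  0.59  0.06  2.12  0.03  0.31 -0.32] clock 13.7833
```

{"method": "send_rows", "body": {
  "moves": [-0.02,-0.015,0.009,1.5,0.1,-1,-0.042,-0.031,0.019,3.5,0.2,-2,-0.062,-0.047,0.029,5.5,0.4,-3.5,-0.08,-0.06,0.037,7,0.5,-4.5,-0.088,-0.065,0.041,7.5,0.5,-5]
}}

```text
clock: 14.2
tool_pos: [0.4257, -0.0395, 0.1563]
eef_rot: [0.709, 0.706, -0.002, -0.001]
contact_force: [0.9, 0.2, -0.4]
opening: 1.001
```

```bash
cat > jar.py <<'E'
from h import *
import sys
# measure discs from wrist camera + depth: jar tops near given point
c=np.array([float(sys.argv[1]),float(sys.argv[2])]);zt=float(sys.argv[3]) if len(sys.argv)>3 else .056
S=imaging.snapshot('wrist');Wc=cloud(S,True)
cv2.imwrite('pics/j_%d.png'%S['shot'],cv2.resize(S['image'][:,:,::-1],None,fx=1.5,fy=1.5));print('shot',S['shot'])
P=Wc.reshape(-1,3);q=P[(np.hypot(P[:,0]-c[0],P[:,1]-c[1])<.05)&(abs(P[:,2]-zt)<.006)]
print(len(q),cv2.minEnclosingCircle((q[:,:2]*1000).astype(np.float32)) if len(q) else '',q.mean(0),np.percentile(q[:,2],[5,50,95]))
E
python3 jar.py .4265 -.039
python3 -c "
from h import *
plan([.4265,-.039,.034],down(0),n=5)"
```

```text
shot 20
3341 ((425.0219421386719, -39.601993560791016), 26.706769943237305) [ 0.4249 -0.0384  0.0563] [0.0552 0.0564 0.0575]
total shift mm [  1.2   1.3 116. ] turn [-0.24  0.11 -0.29] rows needed 3.2
[0.0002, 0.0003, 0.0232, -0.05, 0.02, -0.06, 0.0005, 0.0005, 0.0464, -0.1, 0.04, -0.12, 0.0007, 0.0008, 0.0696, -0.14, 0.07, -0.18, 0.001, 0.0011, 0.0928, -0.19, 0.09, -0.23, 0.0012, 0.0013, 0.116, -0.24, 0.11, -0.29]
q [ 0.01  0.66 -0.04  2.24  0.11  0.25 -0.13] clock 14.25
```

{"method": "send_rows", "body": {
  "moves": [0,0.001,0.012,0,0,0,0,0.001,0.025,-0.1,0,-0.1,0,0.001,0.038,-0.1,0,-0.2,0,0.001,0.048,-0.2,0.1,-0.2,0,0.001,0.055,-0.2,0.1,-0.3]
}}

```text
clock: 14.67
tool_pos: [0.4274, -0.0389, 0.1005]
eef_rot: [0.707, 0.708, 0.0, 0.0]
contact_force: [0.3, -0.1, -0.6]
opening: 1.0
```

```bash
python3 -c "
from h import *
plan([.4258,-.039,.034],down(0),n=5)"
```

```text
total shift mm [-0.1 -1.6 60.5] turn [ 0.04 -0.02  0.08] rows needed 1.7
[-0.0, -0.0003, 0.0121, 0.01, -0.0, 0.02, -0.0, -0.0007, 0.0242, 0.02, -0.01, 0.03, -0.0, -0.001, 0.0363, 0.03, -0.01, 0.05, -0.0001, -0.0013, 0.0484, 0.03, -0.01, 0.06, -0.0001, -0.0016, 0.0605, 0.04, -0.02, 0.08]
q [-0.01  0.79 -0.01  2.27  0.12  0.08 -0.14] clock 14.6667
```

Joint 6 is near its lower limit close in. I'll take the jar with jaws across (tool y = -Y) and tilt the fingers 0.2 rad inward about the jaw axis, so the jar stays upright.

```bash
cat >> h.py <<'E'
def tiltd(deg,t,az=0.):
    a=np.radians(deg); z=[-np.sin(t)*np.cos(az),-np.sin(t)*np.sin(az),-np.cos(t)]; return frame(z,[np.cos(a),np.sin(a),0])
E
python3 -c "
from h import *
plan([.4258,-.039,.115],tiltd(-90,.2))"
```

```text
total shift mm [ -0.1  -0.4 -20.4] turn [ 9.03 -9.04 89.75] rows needed 13.9
[-0.0, -0.0, -0.0014, 0.6, -0.6, 5.98, -0.0, -0.0, -0.0027, 1.2, -1.21, 11.97, -0.0, -0.0001, -0.0041, 1.81, -1.81, 17.95, -0.0, -0.0001, -0.0054, 2.41, -2.41, 23.93, -0.0, -0.0001, -0.0068, 3.01, -3.01, 29.92]
q [-0.01  0.79 -0.01  2.27  0.12  0.08 -0.14] clock 14.6667
```

{"method": "send_rows", "body": {
  "moves": [0,0,-0.012,0.6,-0.6,6,0,0,-0.02,1.2,-1.2,12,0,0,-0.025,1.8,-1.8,18,0,0,-0.025,2.4,-2.4,24,0,0,-0.025,3,-3,30],
  "claw": -0.7
}}

```text
clock: 15.08
tool_pos: [0.4285, -0.0379, 0.1261]
eef_rot: [0.866, 0.498, -0.035, 0.001]
contact_force: [0.1, -0.8, 0.4]
opening: 0.85
```

```bash
python3 -c "
from h import *
plan([.4258,-.039,.12],tiltd(-90,.2))"
```

```text
total shift mm [-1.7 -0.7  0.4] turn [ 6.04 -6.18 59.53] rows needed 9.3
[-0.0002, -0.0001, 0.0, 0.6, -0.62, 5.95, -0.0003, -0.0001, 0.0001, 1.21, -1.24, 11.91, -0.0005, -0.0002, 0.0001, 1.81, -1.85, 17.86, -0.0007, -0.0003, 0.0002, 2.42, -2.47, 23.81, -0.0009, -0.0004, 0.0002, 3.02, -3.09, 29.76]
q [-0.1   0.74  0.1   2.21 -0.13  0.25 -0.43] clock 15.0833
```

{"method": "send_rows", "body": {
  "moves": [0,0,0,0.6,-0.6,6,0,0,0,1.2,-1.2,12,0,0,0,1.8,-1.9,18,-0.001,0,0,2.4,-2.5,24,-0.001,0,0,3,-3.1,30]
}}

```text
clock: 15.5
tool_pos: [0.4289, -0.0377, 0.1265]
eef_rot: [0.965, 0.254, -0.069, 0.001]
contact_force: [-0.4, -1.3, -0.4]
opening: 0.85
```

{"method": "send_rows", "body": {
  "moves": [0,0,0,0.6,-0.6,6,0,0,0,1.2,-1.2,12,0,0,0,1.8,-1.9,18,0,0,0,2.4,-2.5,24,0,0,0,3,-3.1,30]
}}

```text
clock: 15.92
tool_pos: [0.43, -0.0365, 0.1267]
eef_rot: [0.995, -0.008, -0.098, 0.0]
contact_force: [0.4, 0.4, 0.4]
opening: 0.851
```

```bash
python3 jar.py .4258 -.039;python3 -c "
from h import *
plan([.4258,-.039,.04],tiltd(-90,.2),n=5)"
```

```text
shot 21
4191 ((424.93841552734375, -39.46533203125), 26.77273941040039) [ 0.4275 -0.0397  0.056 ] [0.0547 0.0562 0.0572]
total shift mm [12.5  1.9 79.8] turn [-0.05 -0.18 -1.16] rows needed 2.2
[0.0025, 0.0004, 0.016, -0.01, -0.04, -0.23, 0.005, 0.0008, 0.0319, -0.02, -0.07, -0.46, 0.0075, 0.0012, 0.0479, -0.03, -0.11, -0.69, 0.01, 0.0015, 0.0639, -0.04, -0.15, -0.93, 0.0125, 0.0019, 0.0798, -0.05, -0.18, -1.16]
q [-0.25  0.81  0.38  2.1  -0.54  0.54 -1.04] clock 15.9667
```

{"method": "send_rows", "body": {
  "moves": [0.003,0.001,0.01,0,0,-0.3,0.005,0.001,0.025,0,-0.1,-0.6,0.008,0.002,0.042,0,-0.1,-0.9,0.01,0.002,0.057,0,-0.2,-1.1,0.011,0.002,0.066,0,-0.2,-1.2]
}}

```text
clock: 16.38
tool_pos: [0.428, -0.0383, 0.0581]
eef_rot: [0.995, 0.002, -0.1, -0.001]
contact_force: [-0.1, -0.3, -0.1]
opening: 0.851
```

```bash
python3 -c "
from h import *
plan([.4258,-.0393,.04],tiltd(-90,.2),n=5)"
```

```text
total shift mm [ 1.4  1.  12.2] turn [-0.08  0.05  0.25] rows needed 0.3
[0.0003, 0.0002, 0.0024, -0.02, 0.01, 0.05, 0.0006, 0.0004, 0.0049, -0.03, 0.02, 0.1, 0.0008, 0.0006, 0.0073, -0.05, 0.03, 0.15, 0.0011, 0.0008, 0.0097, -0.06, 0.04, 0.2, 0.0014, 0.001, 0.0122, -0.08, 0.05, 0.25]
q [-0.17  0.93  0.26  2.12 -0.6   0.38 -0.97] clock 16.3833
```

{"method": "send_rows", "body": {
  "moves": [0,0,0.003,0,0,0,0.001,0.001,0.007,0,0,0.1,0.001,0.001,0.01,0,0,0.2,0.001,0.001,0.012,0,0,0.2,0.001,0.001,0.012,0,0,0.2]
}}

```text
clock: 16.8
tool_pos: [0.4267, -0.0393, 0.0462]
eef_rot: [0.995, 0.0, -0.1, -0.001]
contact_force: [-0.1, -0.2, 0.4]
opening: 0.849
```

{"method": "send_rows", "body": {
  "moves": [0,0,0,0,0,0,0,0,0,0,0,0,0,0,0,0,0,0,0,0,0,0,0,0,0,0,0,0,0,0],
  "claw": 1,
  "grip_force": 40
}}

```text
clock: 17.22
tool_pos: [0.4269, -0.0394, 0.0464]
eef_rot: [0.995, 0.001, -0.1, -0.001]
contact_force: [0.1, 0.3, 2.6]
opening: 0.579
```

{"method": "send_rows", "body": {
  "moves": [0,0,0,0,0,0,0,0,0,0,0,0,0,0,0,0,0,0,0,0,0,0,0,0,0,0,0,0,0,0]
}}

```text
clock: 17.63
tool_pos: [0.427, -0.0393, 0.0464]
eef_rot: [0.995, 0.001, -0.1, -0.001]
contact_force: [0.5, -0.6, -0.6]
opening: 0.585
```

```bash
python3 jar.py .4258 -.039;python3 -c "
from h import *
plan([.4258,-.039,.145],tiltd(-90,.2),n=5)"; ls -t pics | head -1
```

```text
shot 22
6636 ((438.8138732910156, -39.81582260131836), 42.508392333984375) [ 0.4371 -0.0398  0.0559] [0.0514 0.0562 0.0589]
total shift mm [ -20.7   -0.5 -102.4] turn [-0.07 -0.01  0.07] rows needed 2.9
[-0.0041, -0.0001, -0.0205, -0.01, -0.0, 0.01, -0.0083, -0.0002, -0.041, -0.03, -0.0, 0.03, -0.0124, -0.0003, -0.0614, -0.04, -0.01, 0.04, -0.0166, -0.0004, -0.0819, -0.06, -0.01, 0.06, -0.0207, -0.0005, -0.1024, -0.07, -0.01, 0.07]
q [-0.16  0.95  0.24  2.12 -0.61  0.35 -0.96] clock 17.6833
j_22.png
```

{"method": "send_rows", "body": {
  "moves": [-0.002,0,-0.012,0,0,0,-0.006,0,-0.03,0,0,0,-0.011,0,-0.052,0,0,0,-0.016,0,-0.078,0,0,0,-0.021,0,-0.102,0,0,0]
}}

```text
clock: 18.1
tool_pos: [0.4261, -0.0395, 0.1515]
eef_rot: [0.995, 0.0, -0.1, -0.001]
contact_force: [1.0, 0.9, -2.7]
opening: 0.574
```

```bash
cat > pad.py <<'E'
from h import *
S=imaging.snapshot('wrist');Wc=cloud(S,True)
cv2.imwrite('pics/p_%d.png'%S['shot'],cv2.resize(S['image'][:,:,::-1],None,fx=1.5,fy=1.5));print('shot',S['shot'])
P=Wc.reshape(-1,3);q=P[(np.hypot(P[:,0]-.664,P[:,1]+.094)<.05)&(abs(P[:,2]-.09)<.006)]
if len(q): print(len(q),cv2.minEnclosingCircle((q[:,:2]*1000).astype(np.float32)),q.mean(0),np.percentile(q[:,2],[5,50,95]))
E
python3 pad.py
python3 -c "
from h import *
plan([.664,-.094,.165],tiltd(-90,.2))"; ls -t pics | head -1
```

```text
shot 23
total shift mm [229.9  54.  -62.2] turn [-0.07 -0.24  0.02] rows needed 6.8
[0.023, 0.0054, -0.0062, -0.01, -0.02, 0.0, 0.046, 0.0108, -0.0124, -0.01, -0.05, 0.0, 0.069, 0.0162, -0.0187, -0.02, -0.07, 0.01, 0.092, 0.0216, -0.0249, -0.03, -0.1, 0.01, 0.115, 0.027, -0.0311, -0.03, -0.12, 0.01]
q [-0.26  0.76  0.42  2.09 -0.5   0.59 -1.04] clock 18.15
p_23.png
```

View pics/p_23.png

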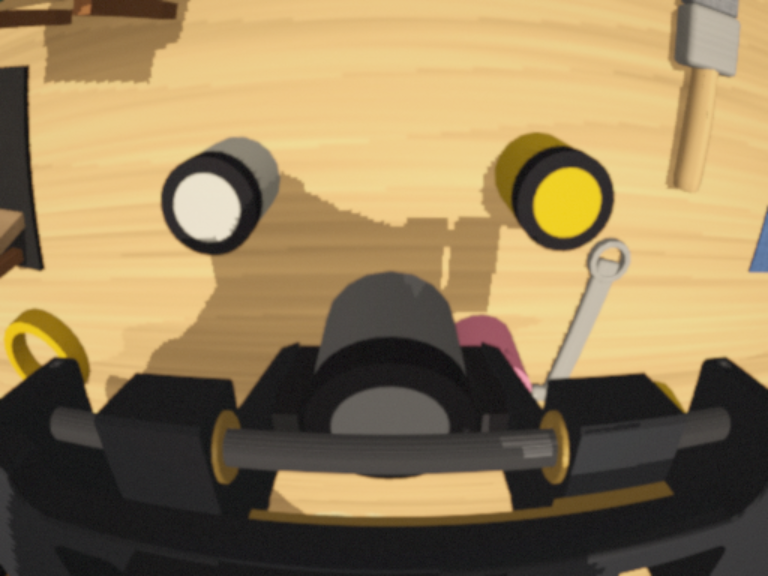

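{"method": "send_rows", "body": {
  "moves": [0.02,0.005,-0.005,0,0,0,0.044,0.01,-0.012,0,0,0,0.068,0.016,-0.019,0,-0.1,0,0.092,0.022,-0.025,0,-0.1,0,0.115,0.027,-0.031,0,-0.1,0]
}}

```text
clock: 18.57
tool_pos: [0.5472, -0.0671, 0.1622]
eef_rot: [0.995, 0.0, -0.099, -0.001]
contact_force: [0.8, -0.8, -2.3]
opening: 0.584
```

```bash
python3 pad.py
python3 -c "
from h import *
plan([.664,-.094,.165],tiltd(-90,.2),n=5)"
```

```text
shot 24
5546 ((661.7316284179688, -93.6489028930664), 29.94672966003418) [ 0.6548 -0.0933  0.09  ] [0.0888 0.09   0.0913]
total shift mm [108.7  25.8 -29.6] turn [ 0.08 -0.58  0.06] rows needed 3.2
[0.0217, 0.0052, -0.0059, 0.02, -0.12, 0.01, 0.0435, 0.0103, -0.0118, 0.03, -0.23, 0.03, 0.0652, 0.0155, -0.0177, 0.05, -0.35, 0.04, 0.087, 0.0207, -0.0236, 0.06, -0.47, 0.05, 0.1087, 0.0258, -0.0296, 0.08, -0.58, 0.06]
q [-0.22  0.87  0.48  1.71 -0.44  0.87 -1.1 ] clock 18.6167
```

The grey jar is well held at (390,370). Wrist depth puts the pad at (0.662,-0.094,0.090), in agreement with the top camera.

{"method": "send_rows", "body": {
  "moves": [0.022,0.005,-0.006,0,-0.1,0,0.046,0.011,-0.013,0,-0.3,0,0.072,0.017,-0.02,0,-0.4,0,0.095,0.023,-0.026,0,-0.5,0.1,0.105,0.025,-0.029,0.1,-0.6,0.1]
}}

```text
clock: 19.03
tool_pos: [0.6635, -0.0938, 0.1699]
eef_rot: [0.995, -0.0, -0.099, 0.0]
contact_force: [-0.6, -0.4, -2.2]
opening: 0.58
```

```bash
python3 -c "
from h import *
p,Rr=pose();print(p+Rr.apply([0,0,.006]))
plan([.663,-.0935,.134],tiltd(-90,.2),n=5)
plan([.663,-.0935,.119],tiltd(-90,.2),n=5)"
```

```text
[ 0.6624 -0.0938  0.164 ]
total shift mm [ 6.6 -0.3 29.3] turn [ 0.01 -0.07 -0.02] rows needed 0.8
[0.0013, -0.0001, 0.0059, 0.0, -0.01, -0.0, 0.0026, -0.0001, 0.0117, 0.0, -0.03, -0.01, 0.0039, -0.0002, 0.0176, 0.0, -0.04, -0.01, 0.0053, -0.0002, 0.0234, 0.01, -0.05, -0.02, 0.0066, -0.0003, 0.0293, 0.01, -0.07, -0.02]
q [-0.15  1.    0.5   1.31 -0.42  1.14 -1.17] clock 19.0333
total shift mm [ 9.5 -0.3 44. ] turn [ 0.01 -0.07 -0.02] rows needed 1.3
[0.0019, -0.0001, 0.0088, 0.0, -0.01, -0.0, 0.0038, -0.0001, 0.0176, 0.0, -0.03, -0.01, 0.0057, -0.0002, 0.0264, 0.0, -0.04, -0.01, 0.0076, -0.0002, 0.0352, 0.01, -0.05, -0.02, 0.0095, -0.0003, 0.044, 0.01, -0.07, -0.02]
q [-0.15  1.    0.5   1.31 -0.42  1.14 -1.17] clock 19.0333
```

{"method": "send_rows", "body": {
  "moves": [0.001,0,0.005,0,0,0,0.003,0,0.012,0,0,0,0.004,0,0.02,0,0,0,0.006,0,0.027,0,0,0,0.007,0,0.031,0,0,0]
}}

```text
clock: 19.45
tool_pos: [0.6625, -0.0931, 0.1363]
eef_rot: [0.995, -0.0, -0.101, -0.0]
contact_force: [-2.5, -0.1, 1.6]
opening: 0.58
```

{"method": "send_rows", "body": {
  "moves": [0,0,0.002,0,0,0,0.001,0,0.004,0,0,0,0.001,0,0.006,0,0,0,0.002,0,0.009,0,0,0,0.002,0,0.011,0,0,0]
}}

```text
clock: 19.87
tool_pos: [0.6624, -0.093, 0.1263]
eef_rot: [0.995, -0.0, -0.101, -0.001]
contact_force: [-1.8, 2.7, 22.5]
opening: 0.577
```

```bash
python3 -c "
from h import *
p,Rr=pose();print(p+Rr.apply([0,0,.006]),r.get_state()['contact_force'],r.get_state()['opening'])
plan([.663,-.0935,.119],tiltd(-90,.2),n=5)"
```

```text
[ 0.6612 -0.093   0.1204] [-1.7848  2.6789 22.4733] 0.577356885878528
total shift mm [2.  0.5 1.1] turn [-0.07  0.11 -0.02] rows needed 0.1
[0.0004, 0.0001, 0.0002, -0.01, 0.02, -0.0, 0.0008, 0.0002, 0.0004, -0.03, 0.04, -0.01, 0.0012, 0.0003, 0.0006, -0.04, 0.06, -0.01, 0.0016, 0.0004, 0.0008, -0.05, 0.09, -0.02, 0.002, 0.0005, 0.0011, -0.07, 0.11, -0.02]
q [-0.15  1.05  0.48  1.33 -0.44  1.07 -1.16] clock 19.8667
```

{"method": "send_rows", "body": {
  "moves": [0,0,0.001,0,0,0,0,0,0.001,0,0,0,0,0,0.001,0,0,0,0,0,0.001,0,0,0,0,0,0.001,0,0,0]
}}

```text
clock: 20.28
tool_pos: [0.6624, -0.0931, 0.1269]
eef_rot: [0.995, -0.0, -0.1, -0.001]
contact_force: [-1.1, 1.9, 6.7]
opening: 0.58
```

{"method": "send_rows", "body": {
  "moves": [0,0,0.001,0,0,0,0,0,0.001,0,0,0,0,0,0.001,0,0,0,0,0,0.001,0,0,0,0,0,0.001,0,0,0]
}}

```text
clock: 20.7
tool_pos: [0.6624, -0.093, 0.1274]
eef_rot: [0.995, -0.0, -0.1, -0.001]
contact_force: [-0.6, 0.4, 7.7]
opening: 0.578
```

```bash
python3 -c "
from h import *
S=imaging.snapshot('wrist');cv2.imwrite('pics/pr1.png',cv2.resize(S['image'][:,:,::-1],None,fx=1.5,fy=1.5))
S=imaging.snapshot('scene');cv2.imwrite('pics/pr2.png',cv2.resize(S['image'][130:310,150:350,::-1],None,fx=4,fy=3.3))"
```

{"method": "send_rows", "body": {
  "moves": [0,0,0.001,0,0,0,0,0,0.001,0,0,0,0,0,0.001,0,0,0,0,0,0.001,0,0,0,0,0,0.001,0,0,0]
}}

```text
clock: 21.22
tool_pos: [0.6624, -0.0931, 0.1278]
eef_rot: [0.995, -0.0, -0.099, -0.001]
contact_force: [-0.5, 0.5, 7.0]
opening: 0.583
```

View pics/pr1.png

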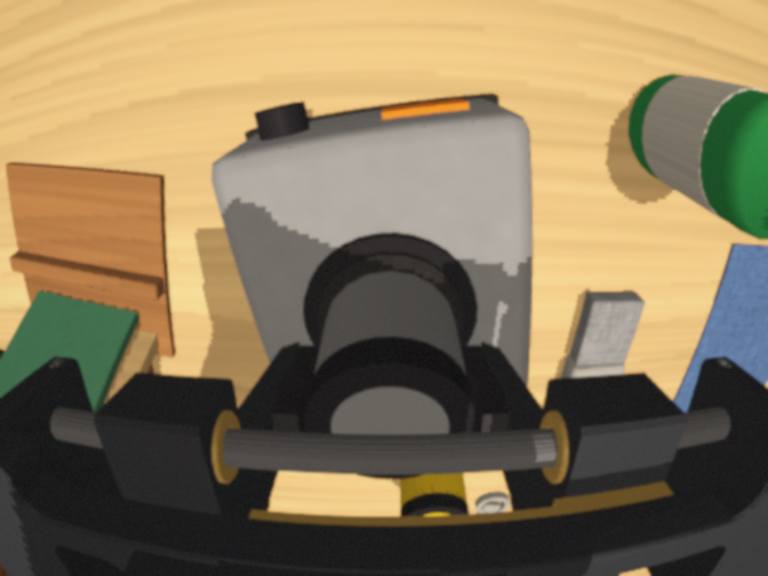

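View pics/pr2.png

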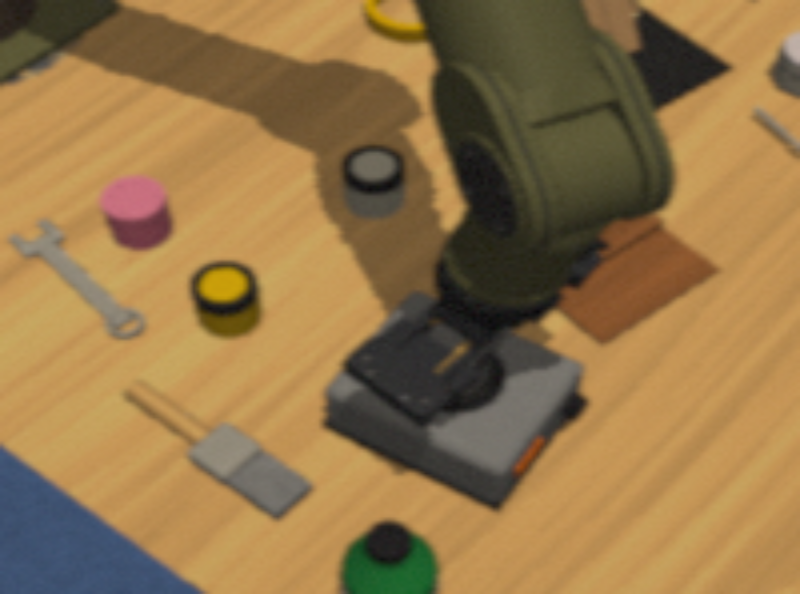

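The pad crept up about 1.5 mm because re-basing each call relaxes the push. I'll press harder and hold.

{"method": "send_rows", "body": {
  "moves": [0,0,0.001,0,0,0,0,0,0.002,0,0,0,0,0,0.003,0,0,0,0,0,0.0035,0,0,0,0,0,0.0035,0,0,0]
}}

```text
clock: 21.63
tool_pos: [0.6623, -0.093, 0.1265]
eef_rot: [0.995, -0.0, -0.098, -0.001]
contact_force: [-0.6, 1.0, 8.8]
opening: 0.584
```

{"method": "send_rows", "body": {
  "moves": [0,0,0.002,0,0,0,0,0,0.002,0,0,0,0,0,0.002,0,0,0,0,0,0.002,0,0,0,0,0,0.002,0,0,0]
}}

```text
clock: 22.05
tool_pos: [0.6623, -0.0931, 0.1265]
eef_rot: [0.995, -0.0, -0.098, -0.001]
contact_force: [-1.6, 0.5, 8.9]
opening: 0.58
```

{"method": "send_rows", "body": {
  "moves": [0,0,0.002,0,0,0,0,0,0.002,0,0,0,0,0,0.002,0,0,0,0,0,0.002,0,0,0,0,0,0.002,0,0,0]
}}

```text
clock: 22.47
tool_pos: [0.6623, -0.0931, 0.1265]
eef_rot: [0.995, -0.0, -0.097, -0.001]
contact_force: [-2.1, 1.4, 8.6]
opening: 0.579
```

{"method": "send_rows", "body": {
  "moves": [0,0,0.002,0,0,0,0,0,0.002,0,0,0,0,0,0.002,0,0,0,0,0,0.002,0,0,0,0,0,0.002,0,0,0]
}}

```text
clock: 22.88
tool_pos: [0.6622, -0.0931, 0.1265]
eef_rot: [0.995, -0.0, -0.096, -0.001]
contact_force: [-2.1, 1.0, 9.5]
opening: 0.581
```

{"method": "send_rows", "body": {
  "moves": [0,0,0.002,0,0,0,0,0,0.002,0,0,0,0,0,0.002,0,0,0,0,0,0.002,0,0,0,0,0,0.002,0,0,0]
}}

```text
clock: 23.3
tool_pos: [0.6622, -0.0931, 0.1265]
eef_rot: [0.995, -0.0, -0.096, -0.001]
contact_force: [-2.1, 1.4, 8.8]
opening: 0.577
```

```bash
python3 -c "
from h import *
p,Rr=pose();print(p+Rr.apply([0,0,.006]))
S=imaging.snapshot('wrist');W=cloud(S,True);np.save('Wp.npy',W);np.save('Ip.npy',S['image'])
print('pad ring/mixer heights along col 259', [(v,W[v,259].round(4).tolist()) for v in range(120,260,8)])
"
```

```text
[ 0.6611 -0.0931  0.1206]
pad ring/mixer heights along col 259 [(120, [0.7189, -0.0931, 0.0735]), (128, [0.7147, -0.0931, 0.0745]), (136, [0.7096, -0.0931, 0.0729]), (144, [0.7052, -0.0931, 0.074]), (152, [0.7005, -0.0931, 0.0743]), (160, [0.6972, -0.0931, 0.0779]), (168, [0.6925, -0.0931, 0.0784]), (176, [0.6881, -0.0931, 0.0796]), (184, [0.6863, -0.0931, 0.0859]), (192, [0.6865, -0.0931, 0.0953]), (200, [0.6866, -0.0932, 0.1036]), (208, [0.6865, -0.0932, 0.111]), (216, [0.6864, -0.0932, 0.1177]), (224, [0.6866, -0.0933, 0.1242]), (232, [0.6862, -0.0933, 0.1296]), (240, [0.6867, -0.0933, 0.1357]), (248, [0.6827, -0.0933, 0.1359]), (256, [0.6784, -0.0933, 0.136])]
```

The pad face reads 0.079 and the jar top 0.136, so the pad was fully down for over 1.5 s. Now to the mat.

```bash
python3 - <<'E'
from h import *
T=imaging.snapshot("top");I=T["image"]
m=((I[...,2].astype(int)-I[...,0])>10).astype(np.uint8); m[:,:370]=0;m[:,440:]=0
n,l,st,_=cv2.connectedComponentsWithStats(m);k=1+np.argmax(st[1:,4]);print(st[k])
c=cv2.findContours((l==k).astype(np.uint8),cv2.RETR_EXTERNAL,cv2.CHAIN_APPROX_NONE)[0][0].reshape(-1,2)
W=np.array([cast(T,u,v,.002)[:2] for u,v in c])*1000
print(cv2.minAreaRect(W.astype(np.float32)),cv2.boxPoints(cv2.minAreaRect(W.astype(np.float32))))
plan([.6612,-.0931,.185],tiltd(-90,.2),n=5)
E
```

```text
[ 378  133   49   93 3762]
((534.03173828125, -391.7037353515625), (264.5309753417969, 115.20470428466797), 0.14187240600585938) [[ 401.624  -334.4291]
 [ 401.9093 -449.6334]
 [ 666.4395 -448.9784]
 [ 666.1542 -333.774 ]]
total shift mm [-12.1  -0.2 -63.3] turn [-0.13 -0.47  0.01] rows needed 1.8
[-0.0024, -0.0, -0.0127, -0.03, -0.09, 0.0, -0.0048, -0.0001, -0.0253, -0.05, -0.19, 0.0, -0.0073, -0.0001, -0.038, -0.08, -0.28, 0.01, -0.0097, -0.0001, -0.0506, -0.1, -0.37, 0.01, -0.0121, -0.0002, -0.0633, -0.13, -0.47, 0.01]
q [-0.15  1.04  0.48  1.34 -0.44  1.06 -1.15] clock 23.4
```

{"method": "send_rows", "body": {
  "moves": [-0.002,0,-0.012,0,0,0,-0.005,0,-0.028,0,-0.2,0,-0.009,0,-0.046,-0.1,-0.3,0,-0.012,0,-0.063,-0.1,-0.4,0,-0.014,0,-0.073,-0.1,-0.5,0]
}}

```text
clock: 23.82
tool_pos: [0.6629, -0.0934, 0.203]
eef_rot: [0.995, 0.0, -0.099, -0.0]
contact_force: [0.0, -0.5, -2.1]
opening: 0.579
```

```bash
python3 -c "
from h import *
plan([.61,-.392,.17],tiltd(-90,.2),n=10)"
```

```text
total shift mm [-45.4 298.6  36.8] turn [-0.   -0.09  0.01] rows needed 8.5
[-0.0045, 0.0299, 0.0037, -0.0, -0.01, 0.0, -0.0091, 0.0597, 0.0074, -0.0, -0.02, 0.0, -0.0136, 0.0896, 0.011, -0.0, -0.03, 0.0, -0.0182, 0.1194, 0.0147, -0.0, -0.04, 0.0, -0.0227, 0.1493, 0.0184, -0.0, -0.05, 0.0]
q [-0.16  0.96  0.51  1.29 -0.41  1.2  -1.18] clock 23.8167
```

{"method": "send_rows", "body": {
  "moves": [-0.008,0.025,0,0,0,0,-0.018,0.055,0,0,0,0,-0.026,0.085,0,0,0,0,-0.034,0.115,0,0,0,0,-0.04,0.145,0,0,0,0]
}}

```text
clock: 24.23
tool_pos: [0.6227, -0.2396, 0.2111]
eef_rot: [0.995, -0.0, -0.099, -0.0]
contact_force: [0.5, -0.6, -3.0]
opening: 0.581
```

```bash
python3 -c "
from h import *
plan([.61,-.392,.13],tiltd(-90,.2),n=5)"
```

```text
total shift mm [  3.6 152.5  75.9] turn [-0.03 -0.04 -0.01] rows needed 4.7
[0.0007, 0.0305, 0.0152, -0.01, -0.01, -0.0, 0.0015, 0.061, 0.0304, -0.01, -0.02, -0.0, 0.0022, 0.0915, 0.0455, -0.02, -0.03, -0.0, 0.0029, 0.122, 0.0607, -0.02, -0.04, -0.01, 0.0036, 0.1525, 0.0759, -0.03, -0.04, -0.01]
q [ 0.05  0.95  0.51  1.3  -0.36  1.18 -0.99] clock 24.2333
```

{"method": "send_rows", "body": {
  "moves": [0,0.032,0.012,0,0,0,0.001,0.065,0.028,0,0,0,0.002,0.098,0.045,0,0,0,0.003,0.13,0.062,0,0,0,0.004,0.15,0.073,0,0,0]
}}

```text
clock: 24.65
tool_pos: [0.6093, -0.3933, 0.1367]
eef_rot: [0.995, -0.002, -0.101, 0.0]
contact_force: [-0.7, -0.4, -1.6]
opening: 0.578
```

```bash
python3 -c "
from h import *
plan([.61,-.392,.045],tiltd(-90,.2),n=5)
S=imaging.snapshot('wrist');cv2.imwrite('pics/m1.png',cv2.resize(S['image'][:,:,::-1],None,fx=1.5,fy=1.5))"
```

```text
total shift mm [19.1 -1.4 83.7] turn [-0.02  0.15 -0.22] rows needed 2.4
[0.0038, -0.0003, 0.0167, -0.0, 0.03, -0.04, 0.0076, -0.0006, 0.0335, -0.01, 0.06, -0.09, 0.0115, -0.0008, 0.0502, -0.01, 0.09, -0.13, 0.0153, -0.0011, 0.067, -0.01, 0.12, -0.18, 0.0191, -0.0014, 0.0837, -0.02, 0.15, -0.22]
q [ 0.29  1.11  0.49  1.13 -0.35  1.17 -0.84] clock 24.65
```

View pics/m1.png

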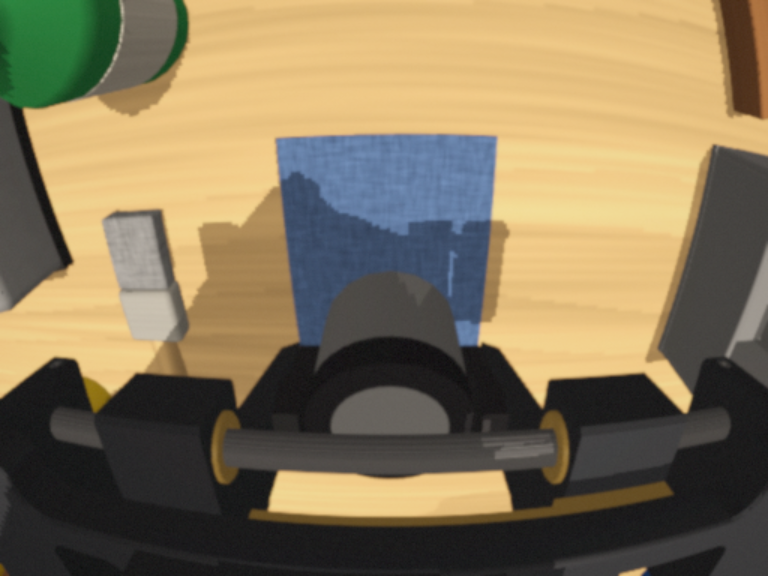

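The jar is centred over the mat between its side edges (285 and 490). Lowering.

{"method": "send_rows", "body": {
  "moves": [0.002,0,0.013,0,0,0,0.006,0,0.03,0,0,0,0.011,0,0.05,0,0.1,-0.1,0.016,-0.001,0.068,0,0.1,-0.2,0.019,-0.001,0.08,0,0.1,-0.2]
}}

```text
clock: 25.12
tool_pos: [0.6089, -0.3929, 0.049]
eef_rot: [0.995, -0.001, -0.103, -0.001]
contact_force: [-1.0, 0.4, -2.7]
opening: 0.582
```

{"method": "send_rows", "body": {
  "moves": [0,0,0.001,0,0,0,0,0,0.002,0,0,0,0.001,0,0.003,0,0,0,0.001,0,0.004,0,0,0,0.001,0,0.004,0,0,0]
}}

```text
clock: 25.53
tool_pos: [0.6091, -0.3929, 0.0475]
eef_rot: [0.995, -0.001, -0.104, -0.0]
contact_force: [-4.4, 3.0, 12.0]
opening: 0.581
```

```bash
python3 -c "
from h import *
p,Rr=pose();print(p+Rr.apply([0,0,.006]),r.get_state()['contact_force'])"
```

```text
[ 0.6079 -0.3929  0.0416] [-4.3982  3.0382 12.0495]
```

{"method": "send_rows", "body": {
  "moves": [0,0,-0.0005,0,0,0,0,0,-0.0005,0,0,0,0,0,-0.0005,0,0,0,0,0,-0.0005,0,0,0,0,0,-0.0005,0,0,0]
}}

```text
clock: 25.95
tool_pos: [0.6098, -0.3921, 0.0476]
eef_rot: [0.995, -0.0, -0.104, -0.001]
contact_force: [1.2, 0.8, -0.3]
opening: 0.58
```

{"method": "send_rows", "body": {
  "moves": [0,0,0,0,0,0,0,0,0,0,0,0,0,0,0,0,0,0,0,0,0,0,0,0,0,0,0,0,0,0],
  "claw": -0.7
}}

```text
clock: 26.37
tool_pos: [0.6096, -0.3923, 0.0476]
eef_rot: [0.995, -0.0, -0.104, -0.001]
contact_force: [-0.4, -0.3, -0.3]
opening: 0.852
```

{"method": "send_rows", "body": {
  "moves": [-0.002,0,-0.012,0,0,0,-0.006,0,-0.03,0,0,0,-0.011,0,-0.05,0,0,0,-0.016,0,-0.078,0,0,0,-0.021,0,-0.102,0,0,0]
}}

```text
clock: 26.78
tool_pos: [0.6105, -0.3931, 0.1555]
eef_rot: [0.995, -0.0, -0.103, 0.0]
contact_force: [1.1, 0.0, -0.3]
opening: 0.849
```

```bash
python3 - <<'E'
from h import *
T=imaging.snapshot("top");S=imaging.snapshot("wrist")
cv2.imwrite('pics/t8.png',cv2.resize(T['image'][:,:,::-1],None,fx=1.5,fy=1.5));cv2.imwrite('pics/w8.png',cv2.resize(S['image'][:,:,::-1],None,fx=1.5,fy=1.5))
P=cloud(T).reshape(-1,3);Q=cloud(S,True).reshape(-1,3)
for P_ in (P,Q):
  for n,c in dict(white=(.461,.052),grey=(.608,-.392),yellow=(.4635,-.1255)).items():
    q=P_[(np.hypot(P_[:,0]-c[0],P_[:,1]-c[1])<.045)&(P_[:,2]>.048)&(P_[:,2]<.065)];print(n,len(q),cv2.minEnclosingCircle((q[:,:2]*1000).astype(np.float32)) if len(q) else '')
plan([.461,.052,.19],tiltd(-100,.15,.1))
E
```

```text
white 307 ((461.3471984863281, 51.900917053222656), 26.306835174560547)
grey 0 
yellow 306 ((464.3799133300781, -125.09772491455078), 26.520395278930664)
white 0 
grey 3397 ((607.4639282226562, -392.1546325683594), 26.554115295410156)
yellow 0 
total shift mm [-155.6 -447.1   -8.5] turn [-0.28  2.86  9.84] rows needed 13.2
[-0.0104, -0.0298, -0.0006, -0.02, 0.19, 0.66, -0.0207, -0.0596, -0.0011, -0.04, 0.38, 1.31, -0.0311, -0.0894, -0.0017, -0.06, 0.57, 1.97, -0.0415, -0.1192, -0.0023, -0.07, 0.76, 2.62, -0.0519, -0.149, -0.0028, -0.09, 0.95, 3.28]
q [ 0.28  1.08  0.5   1.11 -0.35  1.21 -0.85] clock 26.8833
```

View pics/t8.png

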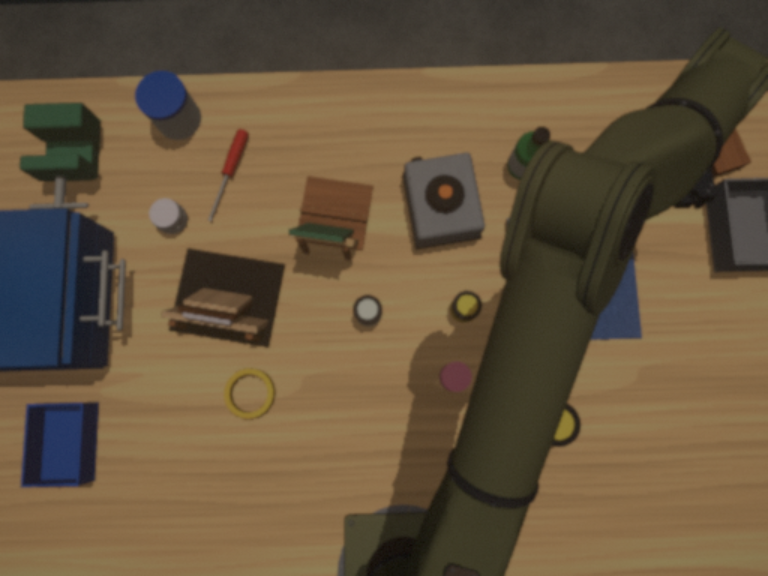

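View pics/w8.png

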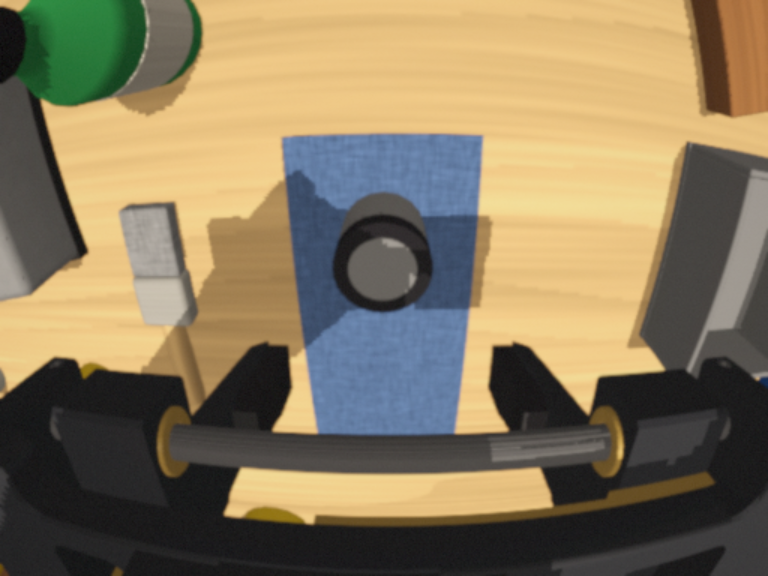

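Grey stands on the mat at (0.607,-0.392). White is unmoved, so I'll go to it.

```bash
cat >> h.py <<'E'
def jt(deg,t=.2): return tiltd(deg,t,np.radians(deg+90))
E
python3 -c "
from h import *
plan([.461,.052,.16],jt(-100),n=13)"
```

```text
total shift mm [-149.4 -447.    20.9] turn [ 2.31 -0.12  9.72] rows needed 13.1
[-0.0115, -0.0344, 0.0016, 0.18, -0.01, 0.75, -0.023, -0.0688, 0.0032, 0.35, -0.02, 1.5, -0.0345, -0.1031, 0.0048, 0.53, -0.03, 2.24, -0.046, -0.1375, 0.0064, 0.71, -0.04, 2.99, -0.0575, -0.1719, 0.008, 0.89, -0.05, 3.74]
q [ 0.28  1.08  0.5   1.11 -0.35  1.21 -0.85] clock 26.8833
```

{"method": "send_rows", "body": {
  "moves": [-0.012,-0.03,-0.003,0.2,0,0.8,-0.024,-0.064,-0.005,0.4,0,1.5,-0.036,-0.1,-0.005,0.5,0,2.2,-0.048,-0.136,-0.003,0.7,0,3,-0.06,-0.172,0,0.9,0,3.7]
}}

```text
clock: 27.3
tool_pos: [0.5535, -0.2218, 0.1717]
eef_rot: [0.995, -0.034, -0.098, -0.002]
contact_force: [-0.2, 0.4, -0.4]
opening: 0.852
```

```bash
python3 -c "
from h import *
plan([.461,.052,.15],jt(-100),n=8)"
```

```text
total shift mm [-104.6 -266.9   36. ] turn [ 1.4  -0.23  5.96] rows needed 8.0
[-0.0131, -0.0334, 0.0045, 0.17, -0.03, 0.75, -0.0261, -0.0667, 0.009, 0.35, -0.06, 1.49, -0.0392, -0.1001, 0.0135, 0.52, -0.09, 2.24, -0.0523, -0.1334, 0.018, 0.7, -0.12, 2.98, -0.0654, -0.1668, 0.0225, 0.87, -0.15, 3.73]
q [ 0.02  0.9   0.51  1.58 -0.4   0.96 -0.98] clock 27.3
```

{"method": "send_rows", "body": {
  "moves": [-0.013,-0.033,0.003,0.2,0,0.7,-0.026,-0.067,0.006,0.3,0,1.5,-0.039,-0.1,0.01,0.5,-0.1,2.2,-0.052,-0.133,0.015,0.7,-0.1,3,-0.065,-0.167,0.02,0.9,-0.1,3.7]
}}

```text
clock: 27.72
tool_pos: [0.4969, -0.0494, 0.1652]
eef_rot: [0.993, -0.067, -0.098, -0.006]
contact_force: [0.4, -0.3, -0.1]
opening: 0.847
```

```bash
python3 -c "
from h import *
plan([.461,.052,.13],jt(-100),n=5)"
```

```text
total shift mm [-41.5 -95.6  38.1] turn [ 0.47 -0.24  2.21] rows needed 3.1
[-0.0083, -0.0191, 0.0076, 0.09, -0.05, 0.44, -0.0166, -0.0382, 0.0152, 0.19, -0.09, 0.88, -0.0249, -0.0574, 0.0228, 0.28, -0.14, 1.33, -0.0332, -0.0765, 0.0305, 0.38, -0.19, 1.77, -0.0415, -0.0956, 0.0381, 0.47, -0.24, 2.21]
q [-0.26  0.81  0.49  1.88 -0.51  0.78 -1.16] clock 27.7167
```

{"method": "send_rows", "body": {
  "moves": [-0.011,-0.026,0.008,0.1,0,0.5,-0.023,-0.053,0.018,0.3,-0.1,1.1,-0.033,-0.077,0.028,0.4,-0.2,1.7,-0.039,-0.091,0.035,0.5,-0.2,2.1,-0.041,-0.094,0.038,0.5,-0.2,2.2]
}}

```text
clock: 28.13
tool_pos: [0.4615, 0.0532, 0.1357]
eef_rot: [0.991, -0.084, -0.1, -0.01]
contact_force: [-0.9, -0.2, -1.0]
opening: 0.852
```

```bash
python3 jar.py .461 .052; python3 -c "
from h import *
plan([.461,.052,.04],jt(-100),n=5)"; ls -t pics|head -1
```

```text
shot 32
3995 ((459.6910705566406, 51.27305221557617), 26.490554809570312) [0.462  0.0509 0.0561] [0.0548 0.0562 0.0572]
total shift mm [18.4  0.  87.8] turn [-0.05  0.04  0.18] rows needed 2.5
[0.0037, 0.0, 0.0176, -0.01, 0.01, 0.04, 0.0074, 0.0, 0.0351, -0.02, 0.01, 0.07, 0.011, 0.0, 0.0527, -0.03, 0.02, 0.11, 0.0147, 0.0, 0.0702, -0.04, 0.03, 0.15, 0.0184, 0.0, 0.0878, -0.05, 0.04, 0.18]
q [-0.42  0.83  0.44  2.   -0.63  0.67 -1.27] clock 28.1833
j_32.png
```

View pics/j_32.png

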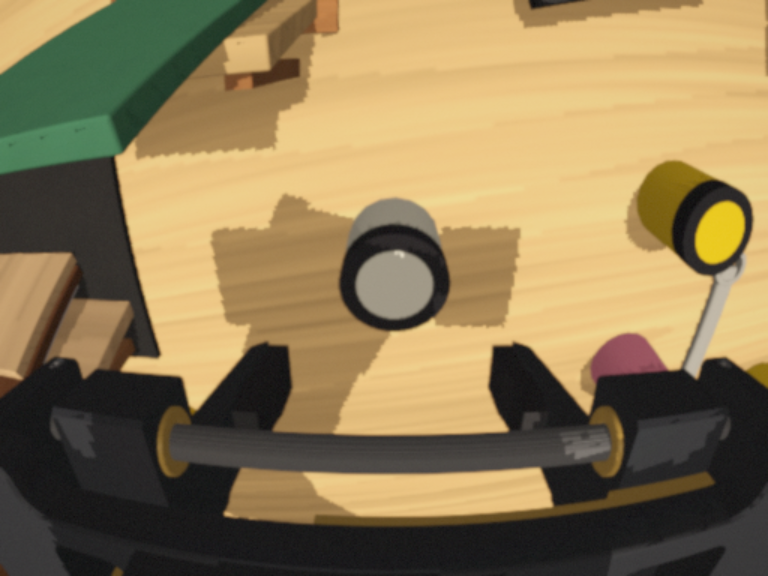

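```bash
python3 -c "
from h import *
plan([.4602,.0518,.04],jt(-100),n=5)"
```

```text
total shift mm [17.6  0.4 88. ] turn [-0.05  0.04  0.18] rows needed 2.5
[0.0035, 0.0001, 0.0176, -0.01, 0.01, 0.04, 0.0071, 0.0002, 0.0352, -0.02, 0.01, 0.07, 0.0106, 0.0002, 0.0528, -0.03, 0.02, 0.11, 0.0141, 0.0003, 0.0704, -0.04, 0.03, 0.15, 0.0176, 0.0004, 0.088, -0.05, 0.04, 0.18]
q [-0.42  0.83  0.44  2.   -0.63  0.67 -1.27] clock 28.1833
```

White is centred at (395,275). The board corner (115,120) would be near the camera after descending, so I'll rotate a further 15° away first.

```bash
python3 -c "
from h import *
plan([.4602,.0518,.08],jt(-115),n=5)"
```

```text
total shift mm [ 9.6  0.6 48.8] turn [ 2.94  0.05 14.88] rows needed 2.3
[0.0019, 0.0001, 0.0098, 0.59, 0.01, 2.98, 0.0039, 0.0003, 0.0195, 1.18, 0.02, 5.95, 0.0058, 0.0004, 0.0293, 1.76, 0.03, 8.93, 0.0077, 0.0005, 0.039, 2.35, 0.04, 11.91, 0.0096, 0.0006, 0.0488, 2.94, 0.05, 14.88]
q [-0.42  0.83  0.44  2.   -0.63  0.67 -1.27] clock 28.1833
```

{"method": "send_rows", "body": {
  "moves": [0.002,0,0.008,0.7,0,3.5,0.003,0,0.014,1.4,0,7,0.005,0.001,0.024,2.1,0,10.5,0.007,0.001,0.034,2.7,0,13.5,0.008,0.001,0.04,2.9,0,14.9]
}}

```text
clock: 28.6
tool_pos: [0.4623, 0.0481, 0.0946]
eef_rot: [0.971, -0.218, -0.097, -0.021]
contact_force: [-0.1, 0.0, -0.8]
opening: 0.849
```

```bash
python3 -c "
from h import *
plan([.4602,.0518,.04],jt(-115),n=5)"
```

```text
total shift mm [ 7.3 -2.6 48.2] turn [ 0.06 -0.09 -0.34] rows needed 1.4
[0.0015, -0.0005, 0.0096, 0.01, -0.02, -0.07, 0.0029, -0.001, 0.0193, 0.02, -0.04, -0.14, 0.0044, -0.0015, 0.0289, 0.03, -0.05, -0.21, 0.0059, -0.002, 0.0385, 0.05, -0.07, -0.28, 0.0073, -0.0026, 0.0482, 0.06, -0.09, -0.34]
q [-0.37  0.9   0.4   2.03 -0.79  0.59 -1.35] clock 28.6
```

{"method": "send_rows", "body": {
  "moves": [0.002,-0.002,0.008,0,0,-0.1,0.004,-0.003,0.018,0,0,-0.2,0.006,-0.003,0.03,0,0,-0.3,0.007,-0.003,0.04,0,0,-0.3,0.007,-0.003,0.045,0,-0.1,-0.3]
}}

```text
clock: 29.02
tool_pos: [0.4615, 0.0515, 0.0478]
eef_rot: [0.971, -0.215, -0.098, -0.021]
contact_force: [0.6, 0.4, 0.2]
opening: 0.848
```

```bash
python3 -c "
from h import *
plan([.4602,.0518,.04],jt(-115),n=5)"
```

```text
total shift mm [0.3 0.3 1.9] turn [ 0.08  0.07 -0.01] rows needed 0.1
[0.0001, 0.0001, 0.0004, 0.02, 0.01, -0.0, 0.0001, 0.0001, 0.0008, 0.03, 0.03, -0.01, 0.0002, 0.0002, 0.0012, 0.05, 0.04, -0.01, 0.0002, 0.0002, 0.0015, 0.06, 0.05, -0.01, 0.0003, 0.0003, 0.0019, 0.08, 0.07, -0.01]
q [-0.33  0.97  0.32  2.04 -0.86  0.49 -1.3 ] clock 29.0167
```

{"method": "send_rows", "body": {
  "moves": [0,0,0.002,0,0,0,0,0,0.002,0,0,0,0,0,0.002,0,0,0,0,0,0.002,0,0,0,0,0,0.002,0,0,0],
  "claw": 1,
  "grip_force": 40
}}

```text
clock: 29.43
tool_pos: [0.4614, 0.0516, 0.0462]
eef_rot: [0.971, -0.215, -0.098, -0.021]
contact_force: [0.1, -0.7, -1.1]
opening: 0.583
```

{"method": "send_rows", "body": {
  "moves": [0,0,0,0,0,0,0,0,0,0,0,0,0,0,0,0,0,0,0,0,0,0,0,0,0,0,0,0,0,0]
}}

```text
clock: 29.85
tool_pos: [0.4614, 0.0516, 0.0462]
eef_rot: [0.971, -0.215, -0.098, -0.021]
contact_force: [0.4, 0.2, -1.4]
opening: 0.584
```

{"method": "send_rows", "body": {
  "moves": [-0.002,0,-0.012,0,0,0,-0.006,0,-0.03,0,0,0,-0.011,0,-0.05,0,0,0,-0.016,0,-0.078,0,0,0,-0.021,0,-0.102,0,0,0]
}}

```text
clock: 30.27
tool_pos: [0.4609, 0.0518, 0.1515]
eef_rot: [0.971, -0.215, -0.098, -0.021]
contact_force: [0.9, 1.2, -1.5]
opening: 0.581
```

```bash
python3 -c "
from h import *
plan([.663,-.0935,.165],jt(-90))
S=imaging.snapshot('wrist');cv2.imwrite('pics/w9.png',cv2.resize(S['image'][:,:,::-1],None,fx=1.5,fy=1.5))"
```

```text
total shift mm [236.9  45.8 -68. ] turn [ -4.88   0.07 -24.52] rows needed 7.0
[0.0237, 0.0046, -0.0068, -0.49, 0.01, -2.45, 0.0474, 0.0092, -0.0136, -0.98, 0.01, -4.9, 0.0711, 0.0137, -0.0204, -1.46, 0.02, -7.36, 0.0947, 0.0183, -0.0272, -1.95, 0.03, -9.81, 0.1184, 0.0229, -0.034, -2.44, 0.03, -12.26]
q [-0.43  0.8   0.5   2.02 -0.71  0.71 -1.43] clock 30.2667
```

View pics/w9.png

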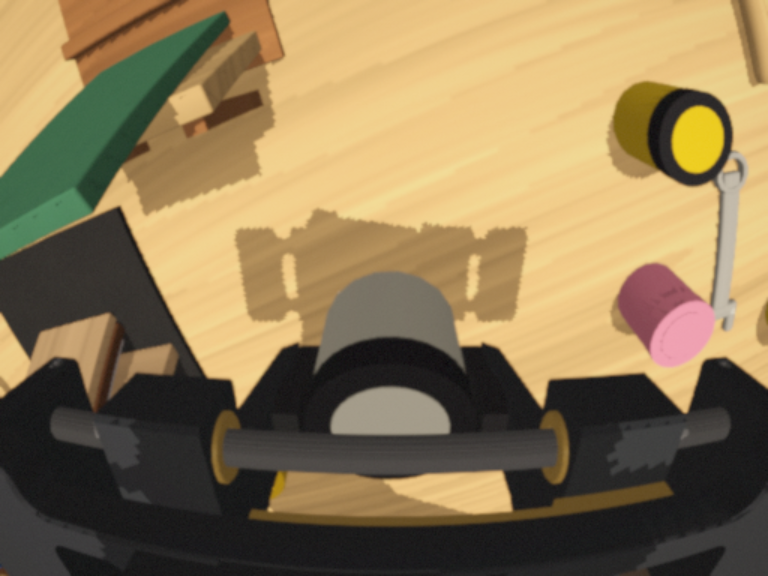

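{"method": "send_rows", "body": {
  "moves": [0.018,0.012,-0.01,-0.2,0,-1,0.04,0.026,-0.02,-0.5,0,-2.5,0.066,0.033,-0.03,-1,0,-5,0.093,0.036,-0.036,-1.7,0,-8.5,0.118,0.037,-0.04,-2.4,0,-12]
}}

```text
clock: 30.73
tool_pos: [0.5599, -0.0361, 0.1715]
eef_rot: [0.989, -0.11, -0.097, -0.011]
contact_force: [0.4, -0.2, -3.3]
opening: 0.58
```

```bash
python3 -c "
from h import *
plan([.663,-.0935,.165],jt(-90),n=5)"
```

```text
total shift mm [112.4  33.  -21.6] turn [ -2.51  -0.3  -12.48] rows needed 3.3
[0.0225, 0.0066, -0.0043, -0.5, -0.06, -2.5, 0.0449, 0.0132, -0.0086, -1.0, -0.12, -4.99, 0.0674, 0.0198, -0.0129, -1.5, -0.18, -7.49, 0.0899, 0.0264, -0.0173, -2.01, -0.24, -9.98, 0.1124, 0.033, -0.0216, -2.51, -0.3, -12.48]
q [-0.27  0.87  0.52  1.69 -0.52  0.93 -1.3 ] clock 30.7333
```

{"method": "send_rows", "body": {
  "moves": [0.023,0.007,-0.005,-0.5,-0.1,-2.5,0.048,0.014,-0.01,-1.1,-0.1,-5.3,0.075,0.022,-0.015,-1.7,-0.2,-8.5,0.098,0.028,-0.019,-2.2,-0.3,-11,0.109,0.032,-0.021,-2.4,-0.3,-12.3]
}}

```text
clock: 31.15
tool_pos: [0.663, -0.0931, 0.1699]
eef_rot: [0.995, -0.001, -0.099, -0.0]
contact_force: [-0.5, -0.0, -1.4]
opening: 0.58
```

```bash
python3 -c "
from h import *
p,Rr=pose();print(p+Rr.apply([0,0,.006]))
plan([.663,-.0935,.133],jt(-90),n=5)"
```

```text
[ 0.6618 -0.0931  0.164 ]
total shift mm [ 7.3  0.4 30.2] turn [-0.06 -0.08 -0.07] rows needed 0.9
[0.0015, 0.0001, 0.006, -0.01, -0.02, -0.01, 0.0029, 0.0002, 0.0121, -0.02, -0.03, -0.03, 0.0044, 0.0003, 0.0181, -0.03, -0.05, -0.04, 0.0058, 0.0003, 0.0241, -0.05, -0.07, -0.06, 0.0073, 0.0004, 0.0302, -0.06, -0.08, -0.07]
q [-0.15  1.    0.5   1.31 -0.42  1.14 -1.17] clock 31.15
```

{"method": "send_rows", "body": {
  "moves": [0.001,0,0.005,0,0,0,0.003,0,0.012,0,0,0,0.005,0,0.02,0,0,0,0.006,0,0.027,0,-0.1,0,0.008,0,0.031,0,-0.1,0]
}}

```text
clock: 31.57
tool_pos: [0.6631, -0.0919, 0.1362]
eef_rot: [0.995, -0.001, -0.102, -0.001]
contact_force: [-0.6, 0.1, 1.2]
opening: 0.581
```

{"method": "send_rows", "body": {
  "moves": [0,0,0.003,0,0,0,0.001,0,0.005,0,0,0,0.002,0,0.008,0,0,0,0.002,0,0.011,0,0,0,0.003,0,0.013,0,0,0]
}}

```text
clock: 31.98
tool_pos: [0.6631, -0.0919, 0.126]
eef_rot: [0.995, -0.001, -0.102, -0.001]
contact_force: [-7.3, 3.5, 28.4]
opening: 0.583
```

{"method": "send_rows", "body": {
  "moves": [0,0,0.002,0,0,0,0,0,0.002,0,0,0,0,0,0.002,0,0,0,0,0,0.002,0,0,0,0,0,0.002,0,0,0]
}}

```text
clock: 32.4
tool_pos: [0.6629, -0.0919, 0.1262]
eef_rot: [0.995, -0.001, -0.102, -0.001]
contact_force: [-2.1, 1.7, 9.4]
opening: 0.583
```

{"method": "send_rows", "body": {
  "moves": [0,0,0.0025,0,0,0,0,0,0.0025,0,0,0,0,0,0.0025,0,0,0,0,0,0.0025,0,0,0,0,0,0.0025,0,0,0]
}}

```text
clock: 32.82
tool_pos: [0.6628, -0.0919, 0.1262]
eef_rot: [0.995, -0.001, -0.101, -0.001]
contact_force: [-2.0, 0.4, 10.8]
opening: 0.585
```

{"method": "send_rows", "body": {
  "moves": [0,0,0.0025,0,0,0,0,0,0.0025,0,0,0,0,0,0.0025,0,0,0,0,0,0.0025,0,0,0,0,0,0.0025,0,0,0]
}}

```text
clock: 33.23
tool_pos: [0.6628, -0.0919, 0.1262]
eef_rot: [0.995, -0.001, -0.1, -0.001]
contact_force: [-1.5, 0.2, 10.1]
opening: 0.586
```

{"method": "send_rows", "body": {
  "moves": [0,0,0.0025,0,0,0,0,0,0.0025,0,0,0,0,0,0.0025,0,0,0,0,0,0.0025,0,0,0,0,0,0.0025,0,0,0]
}}

```text
clock: 33.65
tool_pos: [0.6628, -0.0919, 0.1262]
eef_rot: [0.995, -0.0, -0.099, -0.001]
contact_force: [-1.5, 0.7, 10.8]
opening: 0.579
```

```bash
cat > chk.py <<'E'
from h import *
S=imaging.snapshot('wrist');W=cloud(S,True)
p,Rr=pose();print(p+Rr.apply([0,0,.006]))
print([(v,W[v,259].round(4).tolist()) for v in range(152,256,8)])
cv2.imwrite('pics/c_%d.png'%S['shot'],cv2.resize(S['image'][:,:,::-1],None,fx=1.5,fy=1.5));print(S['shot'])
E
python3 chk.py
```

```text
[ 0.6616 -0.0919  0.1203]
[(152, [0.7002, -0.0918, 0.0723]), (160, [0.6976, -0.0919, 0.0779]), (168, [0.6928, -0.0918, 0.0781]), (176, [0.6888, -0.0918, 0.0801]), (184, [0.6863, -0.0919, 0.0848]), (192, [0.6868, -0.0919, 0.0947]), (200, [0.6874, -0.092, 0.1038]), (208, [0.6867, -0.092, 0.11]), (216, [0.6866, -0.092, 0.1168]), (224, [0.6869, -0.0921, 0.1235]), (232, [0.6871, -0.0921, 0.1295]), (240, [0.6868, -0.0921, 0.1345]), (248, [0.684, -0.0921, 0.1362])]
34
```

Held at the stop for over 1.6 s, pad face about 0.079. Next I'll lift and take white to the mat.

{"method": "send_rows", "body": {
  "moves": [-0.002,0,-0.012,0,0,0,-0.005,0,-0.028,0,0,0,-0.009,0,-0.046,0,-0.1,0,-0.012,0,-0.063,0,-0.1,0,-0.014,0,-0.073,0,-0.1,0]
}}

```text
clock: 34.12
tool_pos: [0.6641, -0.0921, 0.2028]
eef_rot: [0.995, -0.0, -0.099, -0.001]
contact_force: [0.7, -1.1, -1.2]
opening: 0.584
```

```bash
python3 -c "
from h import *
plan([.533,-.392,.18],jt(-90),n=10)"
```

```text
total shift mm [-123.9  300.    41.4] turn [-0.16 -0.11 -0.04] rows needed 9.1
[-0.0124, 0.03, 0.0041, -0.02, -0.01, -0.0, -0.0248, 0.06, 0.0083, -0.03, -0.02, -0.01, -0.0372, 0.09, 0.0124, -0.05, -0.03, -0.01, -0.0495, 0.12, 0.0165, -0.06, -0.04, -0.01, -0.0619, 0.15, 0.0207, -0.08, -0.06, -0.02]
q [-0.16  0.96  0.51  1.28 -0.4   1.2  -1.18] clock 34.1167
```

{"method": "send_rows", "body": {
  "moves": [-0.011,0.026,0.003,0,0,0,-0.025,0.058,0.007,0,0,0,-0.038,0.09,0.011,0,0,0,-0.05,0.12,0.015,-0.1,0,0,-0.062,0.15,0.019,-0.1,-0.1,0]
}}

```text
clock: 34.53
tool_pos: [0.5983, -0.2431, 0.196]
eef_rot: [0.995, -0.0, -0.1, -0.001]
contact_force: [0.5, -0.0, -1.9]
opening: 0.577
```

```bash
python3 -c "
from h import *
plan([.533,-.392,.13],jt(-90),n=5)"
```

```text
total shift mm [-50.8 149.   71.5] turn [-0.08  0.02 -0.04] rows needed 4.8
[-0.0102, 0.0298, 0.0143, -0.02, 0.0, -0.01, -0.0203, 0.0596, 0.0286, -0.03, 0.01, -0.02, -0.0305, 0.0894, 0.0429, -0.05, 0.01, -0.03, -0.0406, 0.1192, 0.0572, -0.07, 0.01, -0.03, -0.0508, 0.149, 0.0715, -0.08, 0.02, -0.04]
q [ 0.06  0.93  0.5   1.39 -0.36  1.11 -0.96] clock 34.5333
```

{"method": "send_rows", "body": {
  "moves": [-0.011,0.033,0.012,0,0,0,-0.023,0.067,0.028,0,0,0,-0.035,0.1,0.045,0,0,0,-0.045,0.13,0.06,-0.1,0,0,-0.05,0.146,0.069,-0.1,0,0]
}}

```text
clock: 34.95
tool_pos: [0.5313, -0.3933, 0.1371]
eef_rot: [0.995, -0.003, -0.102, 0.001]
contact_force: [-0.3, -0.5, -1.5]
opening: 0.581
```

```bash
python3 -c "
from h import *
plan([.533,-.392,.045],jt(-90),n=5)
S=imaging.snapshot('wrist');cv2.imwrite('pics/m2.png',cv2.resize(S['image'][:,:,::-1],None,fx=1.5,fy=1.5))"
```

```text
total shift mm [20.3 -1.6 83.9] turn [ 0.07  0.23 -0.36] rows needed 2.4
[0.0041, -0.0003, 0.0168, 0.01, 0.05, -0.07, 0.0081, -0.0006, 0.0336, 0.03, 0.09, -0.14, 0.0122, -0.0009, 0.0503, 0.04, 0.14, -0.22, 0.0163, -0.0013, 0.0671, 0.06, 0.18, -0.29, 0.0203, -0.0016, 0.0839, 0.07, 0.23, -0.36]
q [ 0.3   1.01  0.48  1.39 -0.34  0.99 -0.76] clock 34.95
```

View pics/m2.png

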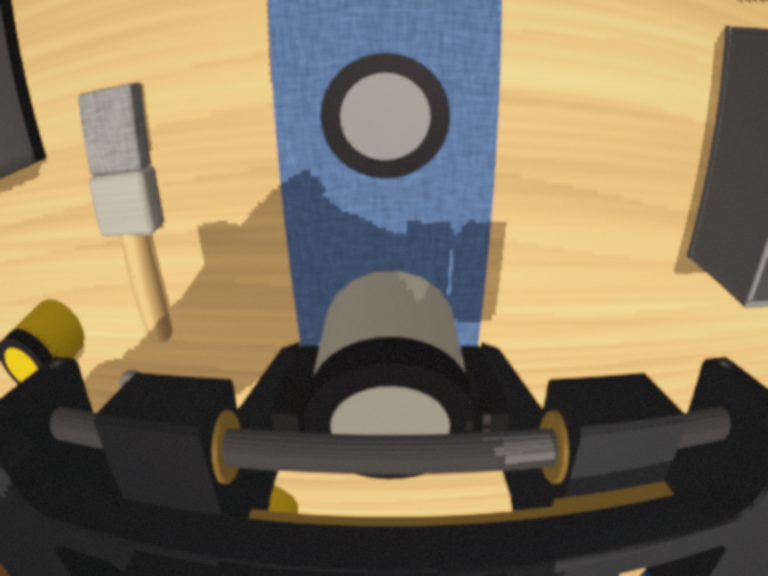

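Grey is upright at (385,115) and white is held behind it with clearance. Lowering.

{"method": "send_rows", "body": {
  "moves": [0.003,0,0.013,0,0,0,0.007,-0.001,0.03,0,0.1,-0.1,0.012,-0.001,0.05,0,0.1,-0.2,0.017,-0.001,0.068,0.1,0.2,-0.3,0.02,-0.001,0.08,0.1,0.2,-0.3]
}}

```text
clock: 35.42
tool_pos: [0.5324, -0.3927, 0.051]
eef_rot: [0.995, -0.001, -0.102, -0.001]
contact_force: [-0.6, -0.1, -2.4]
opening: 0.582
```

{"method": "send_rows", "body": {
  "moves": [0,0,0.001,0,0,0,0,0,0.002,0,0,0,0.001,0,0.003,0,0,0,0.001,0,0.004,0,0,0,0.001,0,0.004,0,0,0]
}}

```text
clock: 35.83
tool_pos: [0.5329, -0.3924, 0.0483]
eef_rot: [0.995, -0.001, -0.102, -0.001]
contact_force: [-1.4, 2.4, 3.7]
opening: 0.581
```

```bash
python3 -c "
from h import *
p,Rr=pose();print(p+Rr.apply([0,0,.006]),r.get_state()['contact_force'])"
```

```text
[ 0.5317 -0.3923  0.0425] [-1.4282  2.3651  3.7338]
```

{"method": "send_rows", "body": {
  "moves": [0,0,0,0,0,0,0,0,0,0,0,0,0,0,0,0,0,0,0,0,0,0,0,0,0,0,0,0,0,0]
}}

```text
clock: 36.25
tool_pos: [0.5332, -0.3922, 0.0483]
eef_rot: [0.995, -0.001, -0.102, -0.001]
contact_force: [0.3, 0.7, -0.7]
opening: 0.588
```

{"method": "send_rows", "body": {
  "moves": [0,0,0,0,0,0,0,0,0,0,0,0,0,0,0,0,0,0,0,0,0,0,0,0,0,0,0,0,0,0],
  "claw": -0.7
}}

```text
clock: 36.67
tool_pos: [0.5332, -0.3924, 0.0484]
eef_rot: [0.995, -0.001, -0.102, -0.001]
contact_force: [0.3, 0.2, -0.3]
opening: 0.849
```

{"method": "send_rows", "body": {
  "moves": [-0.002,0,-0.012,0,0,0,-0.006,0,-0.03,0,0,0,-0.011,0,-0.05,0,0,0,-0.016,0,-0.078,0,0,0,-0.021,0,-0.102,0,0,0]
}}

```text
clock: 37.08
tool_pos: [0.5333, -0.3929, 0.1548]
eef_rot: [0.995, -0.001, -0.101, -0.001]
contact_force: [0.3, -1.0, 0.2]
opening: 0.852
```

```bash
python3 - <<'E'
from h import *
T=imaging.snapshot("top");S=imaging.snapshot("wrist")
cv2.imwrite('pics/t10.png',cv2.resize(T['image'][:,:,::-1],None,fx=1.5,fy=1.5));cv2.imwrite('pics/w10.png',cv2.resize(S['image'][:,:,::-1],None,fx=1.5,fy=1.5))
P=cloud(T).reshape(-1,3);Q=cloud(S,True).reshape(-1,3)
for P_ in (P,Q):
  for n,c in dict(white=(.532,.-.392),grey=(.608,-.392),yellow=(.4635,-.1255)).items() if 0 else dict(white=(.532,-.392),grey=(.608,-.392),yellow=(.4635,-.1255)).items():
    q=P_[(np.hypot(P_[:,0]-c[0],P_[:,1]-c[1])<.042)&(P_[:,2]>.048)&(P_[:,2]<.065)];print(n,len(q),cv2.minEnclosingCircle((q[:,:2]*1000).astype(np.float32)) if len(q) else '')
plan([.4635,-.1255,.13],jt(-90))
E
```

```text
File "<stdin>", line 6
    for n,c in dict(white=(.532,.-.392),grey=(.608,-.392),yellow=(.4635,-.1255)).items() if 0 else dict(white=(.532,-.392),grey=(.608,-.392),yellow=(.4635,-.1255)).items():
                                ^
SyntaxError: invalid syntax
```

```bash
cat > jars.py <<'E'
from h import *
T=imaging.snapshot("top");S=imaging.snapshot("wrist")
cv2.imwrite('pics/t_%d.png'%S['shot'],cv2.resize(T['image'][:,:,::-1],None,fx=1.5,fy=1.5));cv2.imwrite('pics/w_%d.png'%S['shot'],cv2.resize(S['image'][:,:,::-1],None,fx=1.5,fy=1.5));print(S['shot'])
P=cloud(T).reshape(-1,3);Q=cloud(S,True).reshape(-1,3)
for P_ in (P,Q):
  for n,c in dict(white=(.532,-.392),grey=(.608,-.392),yellow=(.4635,-.1255),yellowmat=(.46,-.392)).items():
    q=P_[(np.hypot(P_[:,0]-c[0],P_[:,1]-c[1])<.042)&(P_[:,2]>.048)&(P_[:,2]<.065)];print(n,len(q),cv2.minEnclosingCircle((q[:,:2]*1000).astype(np.float32)) if len(q) else '')
E
python3 jars.py; python3 -c "
from h import *
plan([.4635,-.1255,.13],jt(-90))"
```

```text
37
white 0 
grey 0 
yellow 304 ((464.38397216796875, -125.38214874267578), 26.88107681274414)
yellowmat 0 
white 3454 ((531.3048095703125, -392.2152099609375), 26.757505416870117)
grey 4449 ((607.459228515625, -392.43414306640625), 26.4757022857666)
yellow 780 ((463.65924072265625, -126.7926025390625), 27.876211166381836)
yellowmat 0 
total shift mm [ -65.7 -269.5   34.8] turn [ 0.18 -0.2  -0.21] rows needed 7.8
[-0.0066, -0.027, 0.0035, 0.02, -0.02, -0.02, -0.0131, -0.0539, 0.007, 0.04, -0.04, -0.04, -0.0197, -0.0809, 0.0104, 0.06, -0.06, -0.06, -0.0263, -0.1078, 0.0139, 0.07, -0.08, -0.08, -0.0328, -0.1348, 0.0174, 0.09, -0.1, -0.1]
q [ 0.3   0.99  0.48  1.38 -0.33  1.03 -0.76] clock 37.1833
```

{"method": "send_rows", "body": {
  "moves": [-0.007,-0.03,-0.001,0,0,0,-0.015,-0.064,-0.001,0,0,0,-0.023,-0.098,0,0.1,-0.1,-0.1,-0.031,-0.132,0.002,0.1,-0.1,-0.1,-0.039,-0.165,0.005,0.1,-0.1,-0.1]
}}

```text
clock: 37.6
tool_pos: [0.4959, -0.2283, 0.1606]
eef_rot: [0.995, -0.001, -0.099, 0.001]
contact_force: [0.9, 0.2, 0.1]
opening: 0.851
```

```bash
python3 -c "
from h import *
plan([.4637,-.1255,.12],jt(-90),n=5)"
```

```text
total shift mm [ -23.7 -102.8   40. ] turn [ 0.07 -0.13 -0.11] rows needed 3.1
[-0.0047, -0.0206, 0.008, 0.01, -0.03, -0.02, -0.0095, -0.0411, 0.016, 0.03, -0.05, -0.04, -0.0142, -0.0617, 0.024, 0.04, -0.08, -0.06, -0.019, -0.0822, 0.032, 0.06, -0.1, -0.09, -0.0237, -0.1028, 0.04, 0.07, -0.13, -0.11]
q [ 0.05  0.86  0.48  1.76 -0.38  0.81 -0.87] clock 37.6
```

{"method": "send_rows", "body": {
  "moves": [-0.006,-0.026,0.008,0,0,0,-0.013,-0.055,0.018,0,-0.1,0,-0.019,-0.081,0.029,0,-0.1,-0.1,-0.023,-0.098,0.037,0.1,-0.1,-0.1,-0.024,-0.101,0.04,0.1,-0.1,-0.1]
}}

```text
clock: 38.02
tool_pos: [0.4632, -0.123, 0.1251]
eef_rot: [0.995, 0.002, -0.101, -0.002]
contact_force: [-0.2, 1.0, -0.8]
opening: 0.851
```

```bash
python3 jar.py .4637 -.1255; python3 -c "
from h import *
plan([.4635,-.1255,.04],jt(-90),n=5)"; ls -t pics|head -1
```

```text
shot 38
4350 ((462.2748107910156, -126.55293273925781), 26.79339027404785) [ 0.4646 -0.1265  0.0561] [0.0547 0.0562 0.0572]
total shift mm [17.   0.9 77.5] turn [-0.12  0.12  0.2 ] rows needed 2.2
[0.0034, 0.0002, 0.0155, -0.02, 0.02, 0.04, 0.0068, 0.0004, 0.031, -0.05, 0.05, 0.08, 0.0102, 0.0006, 0.0465, -0.07, 0.07, 0.12, 0.0136, 0.0008, 0.062, -0.1, 0.1, 0.16, 0.017, 0.0009, 0.0775, -0.12, 0.12, 0.2]
q [-0.09  0.85  0.42  1.96 -0.47  0.63 -0.93] clock 38.0667
j_38.png
```

View pics/j_38.png

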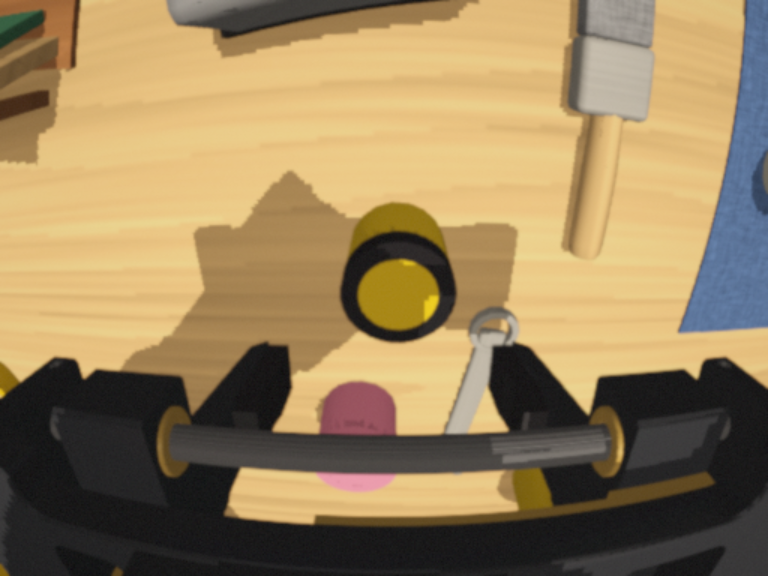

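{"method": "send_rows", "body": {
  "moves": [0.003,0.001,0.012,0,0,0,0.006,0.001,0.027,0,0,0.1,0.01,0.001,0.045,-0.1,0.1,0.1,0.013,0.001,0.061,-0.1,0.1,0.2,0.015,0.001,0.07,-0.1,0.1,0.2]
}}

```text
clock: 38.48
tool_pos: [0.4643, -0.1276, 0.0519]
eef_rot: [0.995, -0.001, -0.1, 0.0]
contact_force: [0.9, 1.4, 0.8]
opening: 0.846
```

```bash
python3 -c "
from h import *
plan([.463,-.126,.04],jt(-90),n=5)"
```

```text
total shift mm [ 1.1 -1.6  5.9] turn [ 0.02  0.04 -0.14] rows needed 0.2
[0.0002, -0.0003, 0.0012, 0.0, 0.01, -0.03, 0.0005, -0.0006, 0.0023, 0.01, 0.02, -0.06, 0.0007, -0.0009, 0.0035, 0.01, 0.03, -0.08, 0.0009, -0.0013, 0.0047, 0.02, 0.03, -0.11, 0.0011, -0.0016, 0.0059, 0.02, 0.04, -0.14]
q [-0.04  0.97  0.33  1.97 -0.53  0.49 -0.89] clock 38.4833
```

{"method": "send_rows", "body": {
  "moves": [0,-0.001,0.002,0,0,0,0.001,-0.002,0.004,0,0,-0.1,0.001,-0.002,0.006,0,0,-0.1,0.001,-0.002,0.006,0,0,-0.1,0.001,-0.002,0.006,0,0,-0.1]
}}

```text
clock: 38.9
tool_pos: [0.4644, -0.1258, 0.0463]
eef_rot: [0.995, -0.0, -0.1, 0.0]
contact_force: [-0.7, 0.2, 0.2]
opening: 0.853
```

{"method": "send_rows", "body": {
  "moves": [0,0,0,0,0,0,0,0,0,0,0,0,0,0,0,0,0,0,0,0,0,0,0,0,0,0,0,0,0,0],
  "claw": 1,
  "grip_force": 40
}}

```text
clock: 39.32
tool_pos: [0.4646, -0.1259, 0.0465]
eef_rot: [0.995, -0.0, -0.099, 0.0]
contact_force: [-0.2, -0.3, 1.9]
opening: 0.58
```

{"method": "send_rows", "body": {
  "moves": [0,0,0,0,0,0,0,0,0,0,0,0,0,0,0,0,0,0,0,0,0,0,0,0,0,0,0,0,0,0]
}}

```text
clock: 39.73
tool_pos: [0.4646, -0.1258, 0.0465]
eef_rot: [0.995, -0.0, -0.099, 0.0]
contact_force: [-0.5, 0.8, 0.9]
opening: 0.582
```

```bash
python3 -c "
from h import *
p,Rr=pose();print(p+Rr.apply([0,0,.006]))"
```

```text
[ 0.4634 -0.1259  0.0407]
```

{"method": "send_rows", "body": {
  "moves": [-0.002,0,-0.012,0,0,0,-0.006,0,-0.03,0,0,0,-0.011,0,-0.05,0,0,0,-0.016,0,-0.078,0,0,0,-0.021,0,-0.102,0,0,0]
}}

```text
clock: 40.15
tool_pos: [0.4639, -0.1257, 0.1524]
eef_rot: [0.995, -0.0, -0.1, 0.0]
contact_force: [0.9, -0.4, -2.7]
opening: 0.582
```

```bash
python3 -c "
from h import *
plan([.663,-.0935,.165],jt(-90))
S=imaging.snapshot('wrist');cv2.imwrite('pics/w11.png',cv2.resize(S['image'][:,:,::-1],None,fx=1.5,fy=1.5))"
```

```text
total shift mm [192.6 -32.3 -57.9] turn [ 0.04 -0.02 -0.06] rows needed 5.7
[0.0193, -0.0032, -0.0058, 0.0, -0.0, -0.01, 0.0385, -0.0065, -0.0116, 0.01, -0.0, -0.01, 0.0578, -0.0097, -0.0174, 0.01, -0.0, -0.02, 0.0771, -0.0129, -0.0231, 0.02, -0.01, -0.02, 0.0963, -0.0162, -0.0289, 0.02, -0.01, -0.03]
q [-0.11  0.81  0.46  1.95 -0.44  0.69 -0.95] clock 40.15
```

View pics/w11.png

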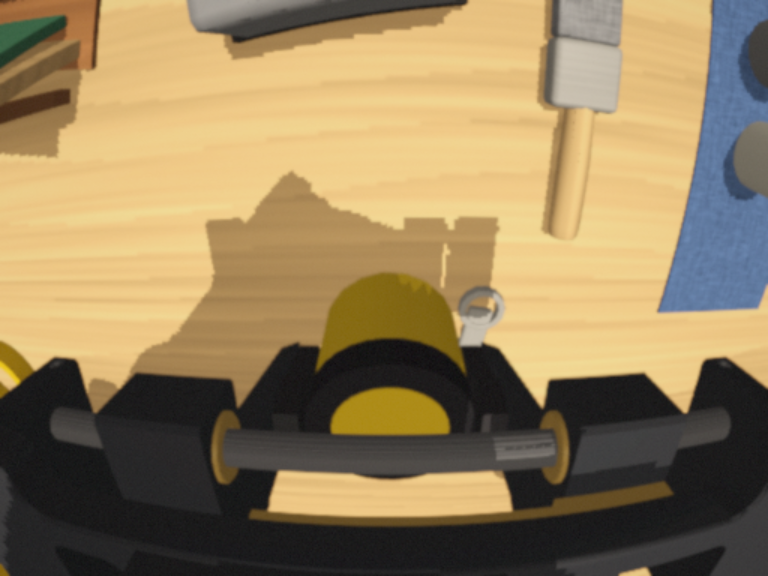

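Yellow is well held at (390,370). On to the pad.

{"method": "send_rows", "body": {
  "moves": [0.018,-0.003,-0.006,0,0,0,0.04,-0.007,-0.012,0,0,0,0.066,-0.011,-0.02,0,0,0,0.093,-0.016,-0.028,0,0,0,0.12,-0.02,-0.036,0,0,0]
}}

```text
clock: 40.62
tool_pos: [0.5909, -0.1059, 0.1686]
eef_rot: [0.995, -0.001, -0.097, 0.001]
contact_force: [0.6, -0.4, -1.9]
opening: 0.577
```

```bash
python3 -c "
from h import *
plan([.664,-.0935,.165],jt(-90),n=5)"
```

```text
total shift mm [ 72.4 -12.5 -16.6] turn [ 0.09 -0.31 -0.1 ] rows needed 2.1
[0.0145, -0.0025, -0.0033, 0.02, -0.06, -0.02, 0.029, -0.005, -0.0066, 0.04, -0.12, -0.04, 0.0434, -0.0075, -0.01, 0.05, -0.19, -0.06, 0.0579, -0.01, -0.0133, 0.07, -0.25, -0.08, 0.0724, -0.0125, -0.0166, 0.09, -0.31, -0.1]
q [-0.16  0.91  0.5   1.57 -0.42  0.98 -1.09] clock 40.6167
```

{"method": "send_rows", "body": {
  "moves": [0.02,-0.003,-0.004,0,-0.1,0,0.042,-0.007,-0.009,0,-0.2,-0.1,0.06,-0.01,-0.013,0.1,-0.3,-0.1,0.07,-0.012,-0.016,0.1,-0.3,-0.1,0.072,-0.012,-0.017,0.1,-0.3,-0.1]
}}

```text
clock: 41.03
tool_pos: [0.6663, -0.0928, 0.1708]
eef_rot: [0.995, 0.001, -0.099, -0.0]
contact_force: [0.3, 0.0, -2.9]
opening: 0.582
```

```bash
python3 -c "
from h import *
p,Rr=pose();print(p+Rr.apply([0,0,.006]))
plan([.663,-.0935,.133],jt(-90),n=5)"
```

```text
[ 0.6651 -0.0928  0.1649]
total shift mm [ 4.3  0.7 31.7] turn [-0.03 -0.06  0.12] rows needed 0.9
[0.0009, 0.0001, 0.0063, -0.01, -0.01, 0.02, 0.0017, 0.0003, 0.0127, -0.01, -0.02, 0.05, 0.0026, 0.0004, 0.019, -0.02, -0.04, 0.07, 0.0034, 0.0006, 0.0253, -0.02, -0.05, 0.1, 0.0043, 0.0007, 0.0317, -0.03, -0.06, 0.12]
q [-0.15  1.    0.51  1.3  -0.43  1.15 -1.17] clock 41.0333
```

{"method": "send_rows", "body": {
  "moves": [0.001,0,0.005,0,0,0,0.002,0,0.012,0,0,0,0.003,0,0.02,0,0,0.1,0.004,0.001,0.027,0,-0.1,0.1,0.005,0.001,0.032,0,-0.1,0.1]
}}

```text
clock: 41.45
tool_pos: [0.6635, -0.094, 0.137]
eef_rot: [0.995, -0.0, -0.102, -0.0]
contact_force: [-0.3, 1.0, -2.6]
opening: 0.582
```

{"method": "send_rows", "body": {
  "moves": [0,0,0.003,0,0,0,0.001,0,0.005,0,0,0,0.002,0,0.008,0,0,0,0.002,0,0.011,0,0,0,0.003,0,0.013,0,0,0]
}}

```text
clock: 41.87
tool_pos: [0.6636, -0.0941, 0.1264]
eef_rot: [0.995, -0.0, -0.102, -0.001]
contact_force: [-5.8, 3.2, 25.6]
opening: 0.578
```

{"method": "send_rows", "body": {
  "moves": [0,0,0.0025,0,0,0,0,0,0.0025,0,0,0,0,0,0.0025,0,0,0,0,0,0.0025,0,0,0,0,0,0.0025,0,0,0]
}}

```text
clock: 42.28
tool_pos: [0.6634, -0.0941, 0.1265]
eef_rot: [0.995, -0.0, -0.101, -0.001]
contact_force: [-2.2, 2.5, 12.1]
opening: 0.581
```

{"method": "send_rows", "body": {
  "moves": [0,0,0.0025,0,0,0,0,0,0.0025,0,0,0,0,0,0.0025,0,0,0,0,0,0.0025,0,0,0,0,0,0.0025,0,0,0]
}}

```text
clock: 42.7
tool_pos: [0.6633, -0.0941, 0.1265]
eef_rot: [0.995, -0.0, -0.101, -0.001]
contact_force: [-3.3, 1.7, 12.1]
opening: 0.582
```

{"method": "send_rows", "body": {
  "moves": [0,0,0.0025,0,0,0,0,0,0.0025,0,0,0,0,0,0.0025,0,0,0,0,0,0.0025,0,0,0,0,0,0.0025,0,0,0]
}}

```text
clock: 43.12
tool_pos: [0.6633, -0.0941, 0.1265]
eef_rot: [0.995, -0.0, -0.1, -0.001]
contact_force: [-1.2, 1.3, 11.6]
opening: 0.584
```

{"method": "send_rows", "body": {
  "moves": [0,0,0.0025,0,0,0,0,0,0.0025,0,0,0,0,0,0.0025,0,0,0,0,0,0.0025,0,0,0,0,0,0.0025,0,0,0]
}}

```text
clock: 43.53
tool_pos: [0.6633, -0.0941, 0.1265]
eef_rot: [0.995, -0.0, -0.099, -0.001]
contact_force: [-2.0, 2.1, 12.5]
opening: 0.581
```

```bash
python3 chk.py
```

```text
[ 0.662  -0.0941  0.1206]
[(152, [0.7011, -0.0941, 0.0738]), (160, [0.6981, -0.0941, 0.0781]), (168, [0.6926, -0.0941, 0.0769]), (176, [0.689, -0.0941, 0.0798]), (184, [0.6864, -0.0941, 0.0845]), (192, [0.6864, -0.0941, 0.0934]), (200, [0.6868, -0.0942, 0.1023]), (208, [0.6864, -0.0942, 0.1092]), (216, [0.6869, -0.0943, 0.1167]), (224, [0.6862, -0.0943, 0.1222]), (232, [0.6874, -0.0943, 0.1296]), (240, [0.6869, -0.0943, 0.1344]), (248, [0.684, -0.0943, 0.136])]
40
```

Yellow was fully pressed and held. Off to the mat at x=0.457.

{"method": "send_rows", "body": {
  "moves": [-0.002,0,-0.012,0,0,0,-0.005,0,-0.028,0,0,0,-0.009,0,-0.046,0,-0.1,0,-0.012,0,-0.063,0,-0.1,0,-0.014,0,-0.073,0,-0.1,0]
}}

```text
clock: 44.0
tool_pos: [0.6646, -0.0948, 0.203]
eef_rot: [0.995, -0.0, -0.099, -0.001]
contact_force: [-0.1, -0.0, -3.0]
opening: 0.58
```

```bash
python3 -c "
from h import *
plan([.457,-.392,.18],jt(-90),n=10,vmax=40)"
```

```text
total shift mm [-198.9  297.3   56.9] turn [-0.09 -0.11 -0.02] rows needed 9.1
[-0.0199, 0.0297, 0.0057, -0.01, -0.01, -0.0, -0.0398, 0.0595, 0.0114, -0.02, -0.02, -0.0, -0.0597, 0.0892, 0.0171, -0.03, -0.03, -0.0, -0.0796, 0.1189, 0.0228, -0.03, -0.04, -0.01, -0.0994, 0.1487, 0.0285, -0.04, -0.06, -0.01]
q [-0.16  0.97  0.52  1.28 -0.41  1.2  -1.17] clock 44.0
```

{"method": "send_rows", "body": {
  "moves": [-0.017,0.024,0.004,0,0,0,-0.037,0.053,0.009,0,0,0,-0.057,0.082,0.015,0,0,0,-0.077,0.111,0.021,0,0,0,-0.097,0.14,0.026,0,-0.1,0]
}}

```text
clock: 44.42
tool_pos: [0.5628, -0.2357, 0.1962]
eef_rot: [0.995, -0.0, -0.1, -0.001]
contact_force: [0.8, 0.7, -2.2]
opening: 0.578
```

```bash
python3 -c "
from h import *
plan([.457,-.392,.13],jt(-90),n=5)"
```

```text
total shift mm [-90.5 156.4  79.7] turn [-0.09  0.03  0.  ] rows needed 5.5
[-0.0181, 0.0313, 0.0159, -0.02, 0.01, 0.0, -0.0362, 0.0626, 0.0319, -0.04, 0.01, 0.0, -0.0543, 0.0939, 0.0478, -0.06, 0.02, 0.0, -0.0724, 0.1251, 0.0637, -0.08, 0.03, 0.0, -0.0905, 0.1564, 0.0797, -0.09, 0.03, 0.0]
q [ 0.04  0.89  0.51  1.52 -0.37  1.03 -0.93] clock 44.4167
```

{"method": "send_rows", "body": {
  "moves": [-0.018,0.03,0.008,0,0,0,-0.036,0.062,0.02,0,0,0,-0.055,0.095,0.035,0,0,0,-0.073,0.125,0.055,-0.1,0,0,-0.086,0.148,0.07,-0.1,0,0]
}}

```text
clock: 44.83
tool_pos: [0.4613, -0.3865, 0.144]
eef_rot: [0.995, -0.002, -0.101, 0.001]
contact_force: [-0.6, -0.1, -1.6]
opening: 0.58
```

```bash
python3 -c "
from h import *
plan([.457,-.392,.046],jt(-90),n=5)
S=imaging.snapshot('wrist');cv2.imwrite('pics/m3.png',cv2.resize(S['image'][:,:,::-1],None,fx=1.5,fy=1.5))"
```

```text
total shift mm [15.5  5.4 90.9] turn [ 0.05  0.14 -0.19] rows needed 2.6
[0.0031, 0.0011, 0.0182, 0.01, 0.03, -0.04, 0.0062, 0.0021, 0.0364, 0.02, 0.05, -0.08, 0.0093, 0.0032, 0.0545, 0.03, 0.08, -0.11, 0.0124, 0.0043, 0.0727, 0.04, 0.11, -0.15, 0.0155, 0.0054, 0.0909, 0.05, 0.14, -0.19]
q [ 0.32  0.93  0.48  1.61 -0.34  0.86 -0.67] clock 44.8333
```

View pics/m3.png

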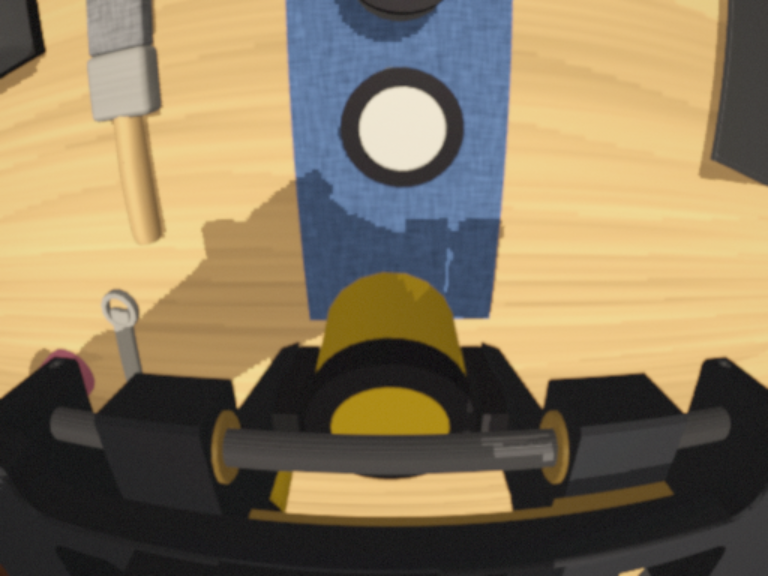

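```bash
python3 - <<'E'
from h import *
S=imaging.snapshot('wrist')
for u,v in [(310,318),(490,318),(287,5),(513,5)]: print(cast(S,u/1.5,v/1.5,.002,True))
E
```

```text
[ 0.3947 -0.3392  0.002 ]
[ 0.393  -0.4586  0.002 ]
[ 0.587  -0.3404  0.002 ]
[ 0.587  -0.4585  0.002 ]
```

{"method": "send_rows", "body": {
  "moves": [0.002,0.002,0.013,0,0,0,0.005,0.004,0.03,0,0,-0.1,0.009,0.005,0.052,0,0.1,-0.1,0.013,0.005,0.074,0,0.1,-0.2,0.015,0.005,0.087,0,0.1,-0.2]
}}

```text
clock: 45.35
tool_pos: [0.4549, -0.3918, 0.0523]
eef_rot: [0.995, -0.002, -0.103, -0.001]
contact_force: [0.3, 0.8, -1.2]
opening: 0.582
```

{"method": "send_rows", "body": {
  "moves": [0,0,0.001,0,0,0,0,0,0.002,0,0,0,0.001,0,0.003,0,0,0,0.001,0,0.004,0,0,0,0.001,0,0.004,0,0,0]
}}

```text
clock: 45.77
tool_pos: [0.4558, -0.392, 0.049]
eef_rot: [0.995, -0.002, -0.102, -0.0]
contact_force: [0.6, -0.3, -2.2]
opening: 0.581
```

```bash
python3 -c "
from h import *
p,Rr=pose();print(p+Rr.apply([0,0,.006]),r.get_state()['contact_force'])"
```

```text
[ 0.4546 -0.3919  0.0431] [ 0.5707 -0.3027 -2.2459]
```

{"method": "send_rows", "body": {
  "moves": [0,0,0.0005,0,0,0,0,0,0.001,0,0,0,0,0,0.0015,0,0,0,0,0,0.0015,0,0,0,0,0,0.0015,0,0,0]
}}

```text
clock: 46.18
tool_pos: [0.456, -0.3922, 0.0485]
eef_rot: [0.995, -0.002, -0.102, -0.0]
contact_force: [-0.3, 2.2, 6.9]
opening: 0.581
```

{"method": "send_rows", "body": {
  "moves": [0,0,0,0,0,0,0,0,0,0,0,0,0,0,0,0,0,0,0,0,0,0,0,0,0,0,0,0,0,0]
}}

```text
clock: 46.6
tool_pos: [0.4561, -0.3923, 0.0486]
eef_rot: [0.995, -0.002, -0.102, 0.0]
contact_force: [-0.8, 1.2, 0.1]
opening: 0.577
```

{"method": "send_rows", "body": {
  "moves": [0,0,0,0,0,0,0,0,0,0,0,0,0,0,0,0,0,0,0,0,0,0,0,0,0,0,0,0,0,0],
  "claw": -0.7
}}

```text
clock: 47.02
tool_pos: [0.456, -0.3924, 0.0485]
eef_rot: [0.995, -0.002, -0.102, 0.0]
contact_force: [0.6, 1.2, -0.7]
opening: 0.845
```

{"method": "send_rows", "body": {
  "moves": [-0.002,0,-0.012,0,0,0,-0.006,0,-0.03,0,0,0,-0.011,0,-0.05,0,0,0,-0.016,0,-0.078,0,0,0,-0.021,0,-0.102,0,0,0]
}}

```text
clock: 47.43
tool_pos: [0.4561, -0.3925, 0.1549]
eef_rot: [0.995, -0.002, -0.102, 0.0]
contact_force: [-0.5, -0.3, 0.9]
opening: 0.851
```

{"method": "send_rows", "body": {
  "moves": [-0.02,-0.03,-0.01,0,0,0,-0.04,-0.06,-0.02,0,0,0,-0.06,-0.09,-0.03,0,0,0,-0.07,-0.12,-0.04,0,0,0,-0.08,-0.15,-0.05,0,0,0]
}}

```text
clock: 47.85
tool_pos: [0.3872, -0.241, 0.2214]
eef_rot: [0.995, -0.003, -0.101, 0.0]
contact_force: [0.6, 0.4, 0.5]
opening: 0.849
```

{"method": "send_rows", "body": {
  "moves": [0,-0.03,0,0,0,0,0,-0.065,0,0,0,0,0,-0.1,0,0,0,0,0,-0.13,0,0,0,0,0,-0.15,0,0,0,0]
}}

```text
clock: 48.27
tool_pos: [0.3879, -0.0879, 0.2219]
eef_rot: [0.995, -0.002, -0.101, -0.001]
contact_force: [0.9, -0.2, 0.2]
opening: 0.851
```

```bash
python3 jars.py; python3 - <<'E'
from h import *
S=imaging.snapshot("scene");cv2.imwrite('pics/s_end.png',cv2.resize(S['image'][:,:,::-1],None,fx=1.5,fy=1.5))
E
```

```text
44
white 325 ((533.0460815429688, -391.4375), 27.246868133544922)
grey 309 ((609.7303466796875, -390.73822021484375), 27.433513641357422)
yellow 0 
yellowmat 327 ((454.7391052246094, -392.0700378417969), 27.275432586669922)
white 26 ((527.4796142578125, -368.327880859375), 11.863957405090332)
grey 0 
yellow 0 
yellowmat 346 ((452.1936340332031, -382.16070556640625), 23.975849151611328)
```

View pics/t_44.png

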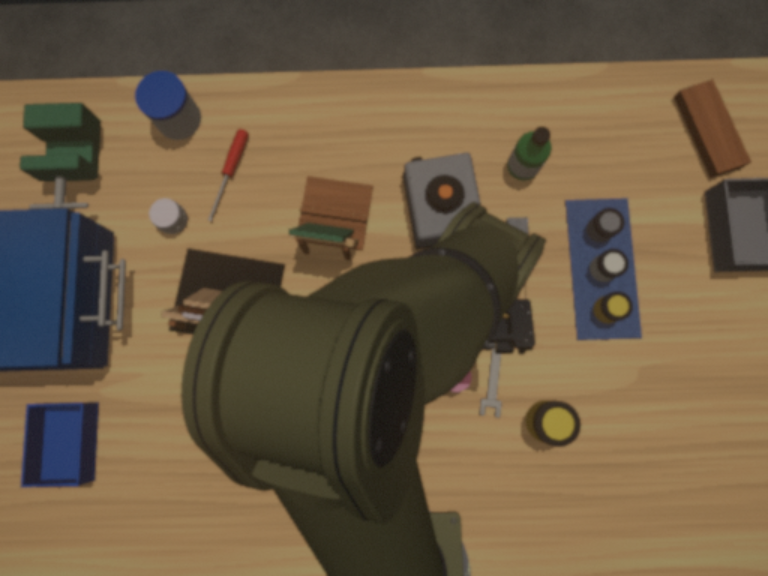

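View pics/s_end.png

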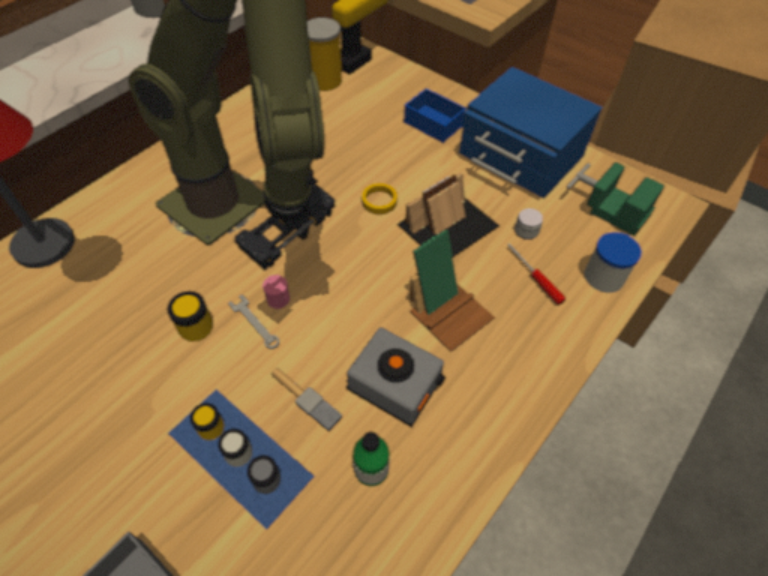

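```bash
python3 - <<'E'
from h import *
T=imaging.snapshot("top");W=cloud(T);I=T['image']
hsv=cv2.cvtColor(I,cv2.COLOR_RGB2HSV);m=(hsv[...,0]>50)&(hsv[...,0]<95)&(hsv[...,1]>60);m[:,:180]=0;m[:,260:]=0
Q=W[m];Q=Q[~np.isnan(Q[:,0])]-REST;L=np.stack([Q@XS,Q@YS,Q[:,2]],1)*1000
print(len(L),L.min(0),L.max(0)); t=L[L[:,2]>155];print(t.mean(0),cv2.minAreaRect(t[:,:2].astype(np.float32)))
# rack stack profile
P=W.reshape(-1,3);o=np.array([.48,.31]);X=XR[:2];Y=np.array([-X[1],X[0]])
l=np.stack([(P[:,:2]-o)@X,(P[:,:2]-o)@Y,P[:,2]],1)
W0=np.load("W.npy").reshape(-1,3);l0=np.stack([(W0[:,:2]-o)@X,(W0[:,:2]-o)@Y,W0[:,2]],1)
for n,k in (("start",l0),("now",l)):
    print(n)
    for a in np.arange(-.07,.05,.005):
        s=k[(k[:,0]>=a)&(k[:,0]<a+.005)&(abs(k[:,1])<.035)]
        if len(s): print(round(a,3),len(s),(np.percentile(s[:,2],[10,50,90])*1000).round(0),end=' | ')
    print()
cv2.imwrite('pics/rk.png',cv2.resize(I[155:240,100:200,::-1],None,fx=7,fy=7,interpolation=cv2.INTER_CUBIC))
E
```

```text
78 [-78.0612 -40.7984 162.7082] [-71.0633  38.7288 170.7299]
[-74.3136  -4.3477 167.6109] ((-74.69989013671875, -1.034393310546875), (6.954983234405518, 79.52339172363281), 0.2882829010486603)
start
-0.07 45 [-3.  0.  3.] | -0.065 48 [-2.  4.  8.] | -0.06 71 [  4.   8. 171.] | -0.055 106 [  4. 169. 173.] | -0.05 86 [  5. 164. 172.] | -0.045 82 [  5. 143. 156.] | -0.04 49 [121. 131. 138.] | -0.035 48 [101. 112. 120.] | -0.03 54 [ 99. 103. 105.] | -0.025 64 [ 91. 104. 108.] | -0.02 65 [ 69. 109. 112.] | -0.015 48 [ 50. 108. 111.] | -0.01 55 [57. 97. 99.] | -0.005 53 [ 94.  97. 100.] | 0.0 34 [80. 89. 97.] | 0.005 31 [62. 72. 78.] | 0.01 31 [46. 54. 60.] | 0.015 28 [29. 35. 42.] | 0.02 24 [11. 17. 25.] | 0.025 41 [4. 6. 9.] | 0.03 42 [3. 6. 7.] | 0.035 45 [3. 6. 8.] | 0.04 41 [3. 6. 8.] | 0.045 43 [3. 5. 9.] | 
now
-0.045 5 [81. 81. 82.] | -0.04 13 [ 81.  98. 102.] | -0.035 15 [100. 102. 106.] | -0.03 18 [103. 106. 108.] | -0.025 15 [ 98. 103. 106.] | -0.02 18 [92. 94. 97.] | -0.015 16 [92. 94. 97.] | -0.01 16 [87. 93. 96.] | -0.005 13 [73. 77. 84.] | 0.0 12 [62. 68. 73.] | 0.005 11 [51. 53. 58.] | 0.01 10 [39. 41. 47.] | 0.015 9 [26. 30. 34.] | 0.02 8 [14. 17. 25.] | 0.025 9 [4. 6. 9.] | 0.03 13 [4. 6. 8.] | 0.035 14 [4. 5. 8.] | 0.04 20 [4. 6. 8.] | 0.045 26 [3. 6. 9.] |
```

View pics/rk.png

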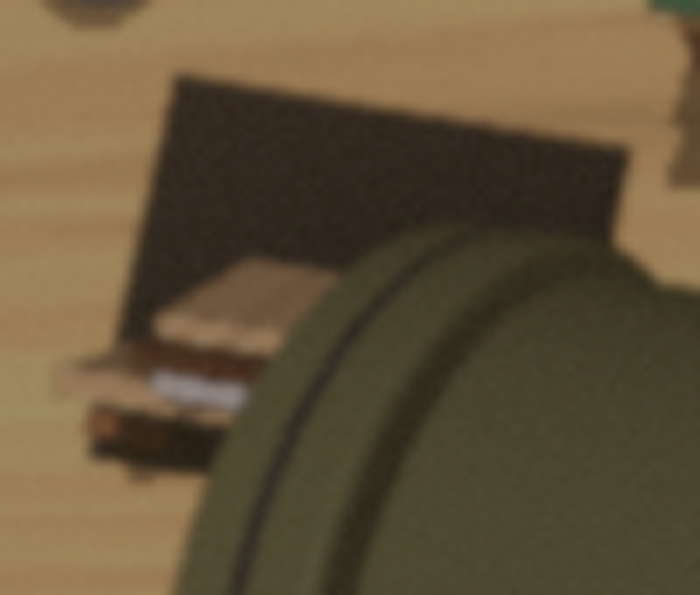

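Everything checks out: three jars on the mat, board leaning in the rest, and panels still leaning at about 0.39 rad. Handing in.

```bash
python3 -c "
from h import *
print(r.finish_job()); print(r.get_state()['clock'])"
```

```text
the job is handed in; nothing more can be done
None
the job is handed in; nothing more can be done
```

I drew the green board from the rack and stood it in the rest. I then mixed the grey, white and small yellow jars in that order, set them all upright on the mat, and handed the job in after about 48 s. The red jar was not in the scene. I left the pink jar and the larger yellow jar alone.

My last checks:
- **Board:** a wrist-camera measurement after release put its lean at 0.34 rad and its centre at (-49, +2, 88) mm in the rest frame. The last top view shows it still there. All of this is inside the limits.
- **Pressing:** each jar held the pad at its stop for more than 1.5 s, with the pad face measured at about 79 mm. On the grey jar the pad first crept up about 1.5 mm while I held it, so I pressed harder and repeated the hold.
- **Jars on the mat:** grey is at x 0.610, white at 0.533 and yellow at 0.455 m, all near y -0.392. The jars stand upright; the nearest mat edge is about 50 mm from a jar's centre.
- **Panels:** the front panel leaned about 0.39 rad at the end. All three are still leaning and moved only about 10 mm, falling back into the board's old place. In the last top view the arm covered part of the rack, so that reading comes from the visible part and the scene view.
- **Bystanders:** I saw no bystander moved. The two estimates of the mat's middle in y differed by about 7 mm, which doesn't affect whether the jars are on it.

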